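# Level the sample and hold the transport cover over its posts

### The job

Set the round sample carrier, chip up, balanced on the middle of the stage's steel dome and let go of it so that it stays there nearly level. Then pick up the transport cover by its handle and hold it level, hovering about 10 mm above the tops of the stage's three posts without touching them, turned so that each threaded hole lies under the middle of its own hole in the cover, ready for the screws. Finish while still holding it there, with the carrier still balanced on the dome and everything else on the bench left where it was.

Things in the scene. Friction and masses are not known exactly. Their poses are not given: they have to be found in the camera images.
- carrier: Sample carrier: a loose plain aluminium disc, 44 mm diameter, 12 mm thick, about 50 g, with a tiny dark chip (about 1 mm high) in the middle of its top; starts flat on the bench in front of the robot. Origin at the centre of its underside, z up. Not to be confused with the square holder.
- stage: Self-levelling stage, fixed: aluminium base 130 x 110 x 20 mm (own x, y, z), a steel dome in its middle and three upright posts (14 mm diameter, tops 62 mm above the bench), each with a 5 mm threaded hole (black dot) on top, at own x, y = (-48, 38), (-48, -38) and (48, 0) mm. Beside the dome there is finger room along the stage's y; along x a post is in the way. Origin: centre of the underside, z up.
- dome_top (a point): The top point of the steel dome, 44 mm above the bench and 24 mm above the stage's base. The dome's surface is a sphere of 40 mm radius, smooth and with no flat: a flat thing set on it off centre rolls over and leans by about 1.4 degrees per mm.
- cover: Loose flat aluminium plate 130 x 110 x 4 mm (own x, y, z), about 200 g, handle up. Three 12 mm through holes at own x, y = (-48, 38), (-48, -38) and (48, 0) mm, the posts' pattern: fits one way round. Handle: black bar over the middle, 70 mm along x, 12 wide along y, 31 to 45 mm above the plate's underside, on two 8 mm pins at x = -30, 30 mm. Origin: centre of the underside, z up.
- post0 (a point): Centre of the threaded hole in the top face of post 0 of the stage (the end with two, +y side), 62 mm above the bench.
- hole0 (a point): Centre of hole 0 of the cover (the end with two, +y side) at the plate's underside; belongs over post0.
- post1 (a point): Centre of the threaded hole in the top face of post 1 of the stage (the end with two, -y side), 62 mm above the bench.
- hole1 (a point): Centre of hole 1 of the cover (the end with two, -y side) at the plate's underside; belongs over post1.
- post2 (a point): Centre of the threaded hole in the top face of post 2 of the stage (the end with one), 62 mm above the bench.
- hole2 (a point): Centre of hole 2 of the cover (the end with one) at the plate's underside; belongs over post2.
- square_holder: Bystander: flat square aluminium holder 50 x 50 x 12 mm with a round dark spot. Leave alone. Origin under its centre.
- timer: Bystander: grey desk timer 90 x 75 x 20 mm lying flat. Leave alone. Origin under its centre.
- dish: Bystander: shallow clear dish, 90 mm diameter, 15 mm high. Leave alone. Origin under its centre.
- driver: Bystander: screwdriver 170 mm long lying along its x. Leave alone. Origin underneath it.
- jar: Bystander: small amber jar with a white cap, 48 mm diameter, 55 mm high. Leave alone. Origin under its centre.
- screw_tray: Bystander: open steel tray in three compartments, 70 x 100 x 22 mm. Leave alone. Origin under its centre.
- tweezers: Bystander: steel tweezers about 135 mm long, 8 mm high, lying along their x. Leave alone. Origin underneath them.
Mind the look-alikes: they are no part of the job. Leave any brown look-alike of the carrier alone.

How it is judged:
On the way, in this order (a step that is already met when the one before it is completed fails the run):
1. the carrier rests balanced on the dome, let go, while the cover still lies on the bench (horizontal distance between carrier and dome_top below 0.009 m and z of carrier in the frame of dome_top between -0.004 and 0.005 m and angle between carrier's own z axis and vertical below 0.22 rad and linear speed of carrier below 0.03 m/s and contact force between carrier and the fingers below 0.05 N and contact force between carrier and stage above 0.1 N and height (world z) of cover below 0.01 m), for 0.5 s.
2. the cover is lifted off the bench in the gripper (height (world z) of cover above 0.04 m and contact force between cover and the fingers above 1 N), for 0.2 s.
At the end, for the whole second after the job is handed in: Carrier on the dome, released, chip up, within 9 mm of the dome top, leaning under 0.22 rad. Cover held still in the fingers (under 20 mm/s), each hole within 4 mm sideways of its post's hole and 3 to 20 mm above it, touching neither stage, carrier nor bystanders (horizontal distance between carrier and dome_top below 0.009 m and z of carrier in the frame of dome_top between -0.004 and 0.005 m and angle between carrier's own z axis and vertical below 0.22 rad and linear speed of carrier below 0.03 m/s and contact force between carrier and the fingers below 0.05 N and contact force between carrier and stage above 0.1 N and horizontal distance between hole0 and post0 below 0.004 m and z of hole0 in the frame of post0 between 0.003 and 0.02 m and horizontal distance between hole1 and post1 below 0.004 m and z of hole1 in the frame of post1 between 0.003 and 0.02 m and horizontal distance between hole2 and post2 below 0.004 m and z of hole2 in the frame of post2 between 0.003 and 0.02 m and contact force between cover and stage below 0.05 N and contact force between cover and carrier below 0.05 N and contact force between cover and the fingers above 1 N and linear speed of cover below 0.02 m/s and contact force between cover and square_holder below 0.05 N and contact force between cover and timer below 0.05 N and contact force between cover and dish below 0.05 N and contact force between cover and driver below 0.05 N and contact force between cover and jar below 0.05 N and contact force between cover and screw_tray below 0.05 N and contact force between cover and tweezers below 0.05 N); the arm keeps its last pose, push and grip.
It fails at once if a bystander is moved by more than 30 mm (distance of any of square_holder, timer, dish, driver, jar, screw_tray, tweezers from where it was at the start of the episode above 0.03 m).
It also fails if it takes over 64 s, if anything falls off the work surface, if the arm or the gripper's body presses on something with over 40 N, if the wrist force passes 120 N, or if a joint passes its speed limit or range.

### The arm

A 7-joint arm with a two-finger parallel gripper is mounted at the origin on the work surface. World frame = base frame: x ahead of the robot, y to its left, z up, the work surface at z = 0. Lengths are in m, angles in rad, forces in N, time in s.
With the tool pointing down it reaches from about 0.4 to 0.85 m from the base axis. Payload 4.5 kg.
Tool frame: the origin (TCP) lies midway between the tips of the shut fingers; the grasp point (between the pads) lies 19 mm behind it; z points along the fingers, y is the direction in which the jaws open and shut (so a half turn about z gives the same grasp; the last joint's range is limited). The gripper opens to 88 mm and grips with 3 to 60 N. Pads are 18 mm wide; open, the fingers measure 123 mm over their backs; the gripper's body (75 mm by 187 mm) begins 45 mm behind the grasp point.
Start: joints at [-1.249, 0.689, -0.195, 1.565, 0.157, 0.902, -0.215], TCP at [0.177, 0.599, 0.239] pointing down, gripper open.
Joint ranges: [-3.01, 3.01], [-0.46, 2.08], [-1.47, 1.51], [0.13, 2.56], [-1, 4.14], [0.04, 2.09], [-2.66, 2.66]. Speed limits (rad/s): [2.57, 2.57, 3.14, 3.14, 3.14, 3.14, 3.14].

### API

Orientations are given as a unit quaternion [x, y, z, w].
In Python, from plant import get_state, snapshot, finish_job, regions_of gives the robot as it stands.
- The arm moves only by the tool send_rows, never from a script. Its argument "series" is a list of rows, each an object of numbers: "grip": the opening, from 0 (shut) to 1 (fully open); "dx", "dy", "dz": the shift along the tool's x, y, z in mm; "turn": the turn about the tool's z in rad. A call has 1 to 20 rows; each row shifts and turns the commanded pose from where the row before left it, along the tool's axes as they then stand; what a row does not reach is not made up. A row lasts 1/10 s, in which the tool goes at most 50 mm and 8.59 degrees, less where a joint would pass 70% of its speed; a pose out of reach is approached as far as the arm can. A call is refused whole if a number of a shift passes 50 or a number of a turn 0.15, either way. A call with a gripper value outside its range is refused whole. The fingers move at their own pace and stop on an object; "force" is the grip in N (left out, the last holds). Time passes only in rows, so rows that do not move let the fingers close. It gives the time, the measured TCP pose, the force and the opening at its end, in the units of the state.
- get_state(): the state, without advancing time (a new reading comes with each control period).
- snapshot(name): name is "scene" or "side" or "wrist"; returns a dict with "img" (420x560x3 uint8, red, green, blue), "depth" (420x560 float32, m along the optical axis (not along the pixel's ray), 0 where there is no reading), "fov_y" (degrees; the focal length in pixels is half the picture's height over the tangent of half this angle, whatever the lens; pixels are square), "cx", "cy" (the principal point, pixels), "R" (3x3) and "t" (3): a world point X has camera coordinates R X + t. Camera axes: x right, y down, z forward; pixel columns grow to the right and rows downward; lengths in m; the calibration is good to about 2 mm. The wrist camera is an equidistant fisheye: a pixel r from the principal point sees the ray r / f radians off the axis. A picture is of the moment at which its call begins.
- finish_job(): hands the job in, once; it reports no verdict.
Trained networks look in a picture, given as the dict that the camera call returned (one of the last four; its "shot" number tells which), for a name from the list of things; names that differ only in an ending like _2 or _b are one class to them, and where a whole thing is asked for, a point or a joint stands for the part that bears it (a point fixed in the world has none). Each returns a list of dicts, best first, with "score" (0 to 1); they miss things now and then, are a little off and sometimes report something else, mostly with a low value. They report only what shows in the picture. A call takes as long as a camera call. They do not tell look-alikes from the thing itself.
- regions_of(picture, target): "pixels" (420x560 bool, what is visible of it) and "extent" ([left, top, right, bottom] in pixels, round what is visible of it).
The state is a dict: "clock": time; "q": joint angles; "qd": joint speeds; "joint_torque": joint torques, N m; "tool_pos": TCP position; "eef_rot": TCP orientation; "contact_force": force on the tool from outside, world axes, zero at the start; "moment": the same for the moment, N m; "opening": opening from 0.0 (shut) to 1.0 (fully open).
Only numpy, scipy, OpenCV 4.12 (cv2) and the standard library are available. Lean on these libraries where they do the work, as an engineer would, in place of code of your own. Each camera call takes 0.05 s, during which the arm holds its last target.

## Working session

There is one attempt and no reset: what is moved stays moved. The work goes in short steps, Python scripts to look and compute and a tool call to move; the robot and the scene stay as the last step left them, time stands still between calls to the robot, and variables do not carry over. Pictures are saved under pics/ and viewed, and the job is handed in when it is done.

Besides the shell and the picture viewer there is one more tool, called after "Emit:" in YAML: its name, and indented under it one key for each argument. send_rows: Moves the arm, as the interface text tells. Its arguments: {"type":"object","properties":{"series":{"type":"array","items":{"type":"object","properties":{"grip":{"type":"number"},"dx":{"type":"number"},"dy":{"type":"number"},"dz":{"type":"number"},"turn":{"type":"number"}}}},"force":{"type":"number"}},"required":["series"]}

```bash
ls; mkdir -p pics
python3 - <<'E'
from plant import *
import cv2,pickle
print(get_state())
for n in ["scene","side","wrist"]:
    s=snapshot(n); cv2.imwrite(f"pics/{n}0.png",s["img"][:,:,::-1]); pickle.dump(s,open(f"{n}0.pkl","wb"))
    print(n,s["fov_y"],s["cx"],s["cy"],s["R"],s["t"],s["shot"])
E
```

```text
pics
{'clock': 0.0, 'q': array([-1.24917704,  0.69000723, -0.19450258,  1.56635228,  0.15728232,
        0.90253628, -0.21510392]), 'qd': array([ 1.03833879e-03, -7.69002141e-04,  2.39192367e-04,  1.37098574e-03,
       -8.82756962e-04, -3.09645804e-03, -1.13638237e-05]), 'joint_torque': array([ 2.55471323e-04, -5.27546668e+01, -1.26710761e+00, -1.53429508e+01,
       -5.27215283e-02,  6.39716411e-03,  1.64205862e-04]), 'tool_pos': array([0.17728032, 0.59864769, 0.23789306]), 'eef_rot': array([ 1.43382816e-01,  9.89666839e-01, -9.54230408e-04, -6.96486839e-05]), 'contact_force': array([-0.63207511, -0.2170456 ,  0.88072852]), 'moment': array([ 0.03795161, -0.03789747,  0.01559227]), 'opening': 1.0034271453943624}
scene 49.17732413778113 280.56503896703504 202.59361231926644 [[-0.10703717  0.99397355  0.02365641]
 [ 0.58361524  0.08207448 -0.80787192]
 [-0.80494491 -0.07266608 -0.58888313]] [ 0.06523248 -0.28633412  1.69017072] 1
side 51.760530447737594 279.1930331393309 205.8954446430304 [[ 0.90040647 -0.43473273  0.01660221]
 [-0.22916677 -0.50639062 -0.83129485]
 [ 0.36979828  0.74469859 -0.55558369]] [-0.53152165  0.19873149  0.81863899] 2
wrist 65.70646984690485 281.8290338518101 210.03801910350052 [[ 0.2835153   0.95896545 -0.00208475]
 [ 0.91928778 -0.27116455  0.2852714 ]
 [ 0.2730001  -0.08279529 -0.95844451]] [-0.62359104 -0.0405462   0.38983343] 3
```

View pics/scene0.png

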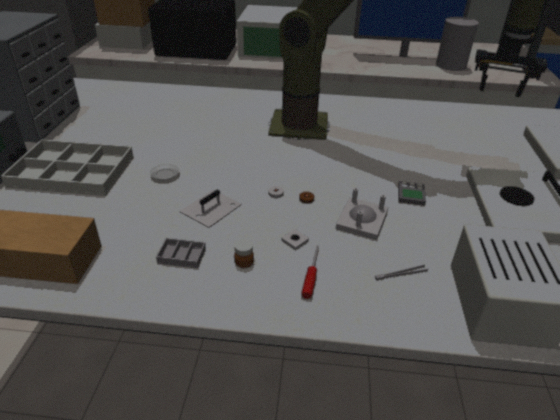

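View pics/side0.png

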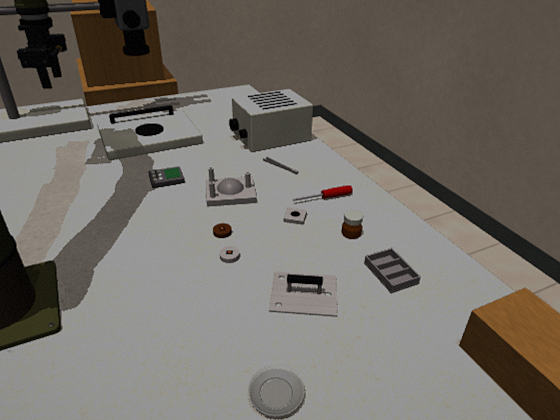

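View pics/wrist0.png

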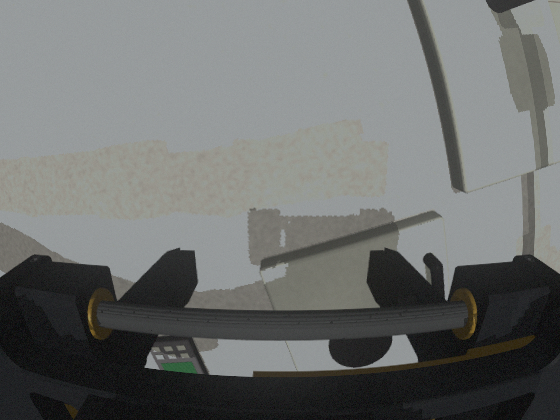

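The scene picture shows three candidates for the carrier. (276,191) is a round, pale disc with a chip. (307,197) is the round brown look-alike, and (295,239) is the square holder. The first fits as round plain aluminium. The cover is at (210,207) and the stage at (362,216). Next I'll measure these and check an enlarged crop.

```bash
cat > h.py <<'E'
from plant import *
import cv2,pickle,numpy as np
def foc(s): return 210/np.tan(np.radians(s["fov_y"])/2)
def rays(s,uv):
    uv=np.atleast_2d(np.asarray(uv,float)); f=foc(s)
    x=(uv[:,0]-s["cx"])/f; y=(uv[:,1]-s["cy"])/f
    return np.c_[x,y,np.ones(len(x))]
def rays_w(s,uv):
    uv=np.atleast_2d(np.asarray(uv,float)); f=foc(s)
    dx=uv[:,0]-s["cx"]; dy=uv[:,1]-s["cy"]; r=np.hypot(dx,dy)+1e-9; th=r/f
    return np.c_[np.sin(th)*dx/r,np.sin(th)*dy/r,np.cos(th)]
def at_z(s,uv,z,wrist=False):
    d=(rays_w if wrist else rays)(s,uv)@s["R"]; c=-s["R"].T@s["t"]
    k=(z-c[2])/d[:,2]; return c+k[:,None]*d
def proj(s,X,wrist=False):
    p=np.atleast_2d(X)@s["R"].T+s["t"]; f=foc(s)
    if not wrist: return np.c_[s["cx"]+f*p[:,0]/p[:,2],s["cy"]+f*p[:,1]/p[:,2]]
    r=np.hypot(p[:,0],p[:,1])+1e-12; th=np.arctan2(r,p[:,2])
    return np.c_[s["cx"]+f*th*p[:,0]/r,s["cy"]+f*th*p[:,1]/r]
def cloud(s,m,wrist=False):
    v,u=np.nonzero(m&(s["depth"]>0)); d=rays_w(s,np.c_[u,v]) if wrist else rays(s,np.c_[u,v])
    d=d/d[:,2:3]; P=d*s["depth"][v,u][:,None]
    return (P-s["t"])@s["R"]
def crop(s,box,k,name):
    l,t,r,b=box; i=s["img"][t:b,l:r,::-1]
    cv2.imwrite("pics/"+name,cv2.resize(i,None,fx=k,fy=k,interpolation=cv2.INTER_CUBIC))
E
python3 - <<'E'
from h import *
for n in ["scene","side"]:
    s=snapshot(n)
    for t in ["carrier","stage","cover","square_holder","timer","dish","driver","jar","screw_tray","tweezers"]:
        for r in regions_of(s,t)[:3]:
            P=cloud(s,r["pixels"])
            print(n,t,round(r["score"],2),np.round(r["extent"]),len(P),np.round(np.median(P,0),3) if len(P) else "",np.round(P.min(0),3),np.round(P.max(0),3))
    pickle.dump(s,open(n+"1.pkl","wb"))
s=pickle.load(open("scene1.pkl","rb")); crop(s,(250,165,410,265),5,"c_scene.png")
s=pickle.load(open("side1.pkl","rb")); crop(s,(190,150,350,330),4,"c_side.png")
E
```

```text
scene carrier 0.5 [266. 184. 286. 197.] 161 [ 0.458 -0.031  0.013] [ 0.428 -0.054 -0.   ] [ 0.476 -0.01   0.017]
scene carrier 0.23 [178. 188. 241. 228.] 1209 [ 0.558 -0.197  0.005] [ 0.459 -0.279 -0.001] [ 0.628 -0.125  0.049]
scene stage 0.56 [333. 192. 388. 235.] 1548 [0.566 0.21  0.022] [ 0.437  0.143 -0.001] [0.623 0.283 0.065]
scene cover 0.68 [181. 190. 241. 228.] 1182 [ 0.56  -0.199  0.005] [ 0.459 -0.28  -0.002] [ 0.628 -0.126  0.049]
scene square_holder 0.72 [282. 229. 309. 249.] 352 [0.658 0.041 0.013] [ 0.602  0.008 -0.002] [0.688 0.074 0.017]
scene timer 0.79 [398. 181. 428. 204.] 581 [0.421 0.356 0.019] [ 0.332  0.318 -0.001] [0.456 0.397 0.025]
scene dish 0.59 [150. 163. 176. 179.] 354 [ 0.39  -0.381  0.009] [ 0.354 -0.42   0.002] [ 0.444 -0.336  0.02 ]
scene driver 0.73 [300. 247. 317. 302.] 394 [0.809 0.086 0.023] [ 0.681  0.069 -0.003] [0.847 0.1   0.03 ]
scene jar 0.85 [233. 240. 252. 274.] 533 [ 0.758 -0.072  0.038] [ 0.661 -0.104 -0.001] [ 0.77  -0.051  0.059]
scene screw_tray 0.68 [337. 190. 386. 241.] 1568 [0.567 0.209 0.022] [ 0.416  0.142 -0.001] [0.623 0.278
[... 1284 characters left out ...]
[ 0.468  0.138 -0.001] [0.635 0.315 0.065]
side dish 0.57 [249. 364. 304. 415.] 2325 [ 0.403 -0.375  0.009] [ 0.358 -0.423 -0.002] [ 0.451 -0.324  0.019]
side dish 0.54 [269. 270. 337. 314.] 2698 [ 0.542 -0.211  0.005] [ 0.466 -0.282 -0.002] [ 0.629 -0.125  0.049]
side driver 0.91 [298. 186. 353. 197.] 279 [0.792 0.077 0.02 ] [0.684 0.066 0.006] [0.842 0.097 0.029]
side jar 0.56 [343. 210. 362. 239.] 501 [ 0.735 -0.088  0.036] [ 0.721 -0.1    0.   ] [ 0.799 -0.024  0.059]
side screw_tray 0.65 [365. 248. 419. 292.] 1435 [ 0.746 -0.228  0.012] [ 0.705 -0.28   0.   ] [ 0.8   -0.177  0.026]
side tweezers 0.7 [266. 158. 301. 174.] 154 [0.735 0.299 0.007] [ 0.706  0.233 -0.001] [0.765 0.366 0.012]
```

```bash
python3 -c "
import cv2;a=cv2.imread('pics/c_scene.png');b=cv2.imread('pics/c_side.png');print(a.shape,b.shape);cv2.imwrite('pics/c_side2.png',cv2.resize(b,(533,600)))"
```

```text
(500, 800, 3) (720, 640, 3)
```

View pics/c_scene.png

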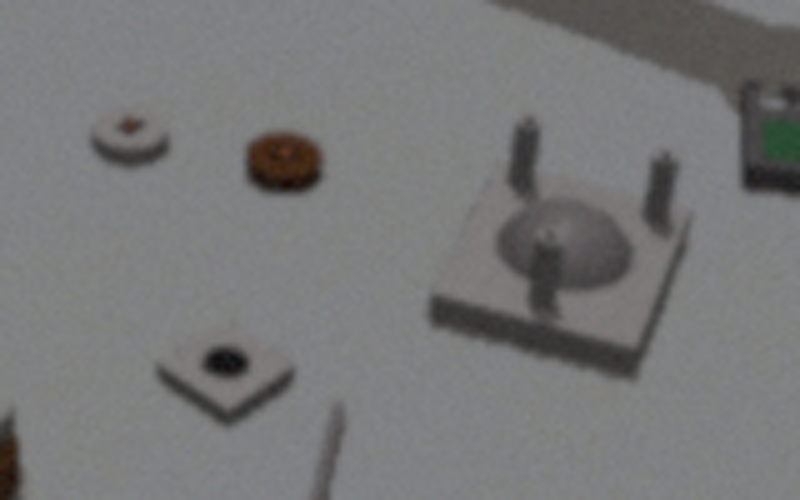

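View pics/c_side2.png

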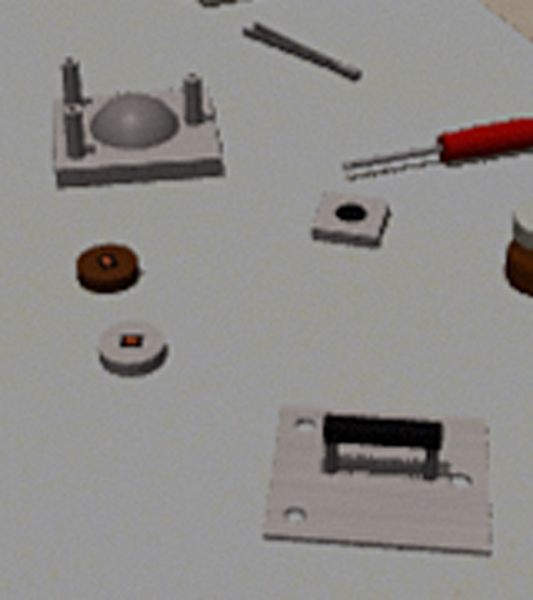

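Run:
```python
from h import *
from scipy import ndimage
for n in ["scene","side"]:
    s=pickle.load(open(n+"1.pkl","rb"))
    P=np.full((420,560,3),np.nan)
    v,u=np.mgrid[:420,:560]; m=s["depth"]>0
    P[m]=cloud(s,m)
    def reg(c,r,z0,z1):
        q=P[m]; d=np.hypot(q[:,0]-c[0],q[:,1]-c[1])<r
        return q[d&(q[:,2]>z0)&(q[:,2]<z1)]
    b=reg((.45,-.033),.035,.008,.018); print(n,"carrier top",len(b),b.mean(0).round(4),b.min(0).round(3),b.max(0).round(3))
    for nm,c,z0,z1 in [("stage",(.545,.205),.017,.025),("cover",(.545,-.205),.0025,.008)]:
        b=reg(c,.1,z0,z1); r=cv2.minAreaRect((b[:,:2]*1000).astype(np.float32)); print(n,nm,len(b),r)
        print(cv2.boxPoints(r).round(0).tolist())
    b=reg((.545,-.205),.1,.035,.06); mu=b.mean(0); w,V=np.linalg.eigh(np.cov(b[:,:2].T)); print("handle",mu.round(4),np.degrees(np.arctan2(V[1,1],V[0,1])),b[:,2].max())
    b=reg((.545,.205),.1,.052,.07)
    if len(b):
        k,lab=cv2.kmeans(b[:,:2].astype(np.float32),3,None,(3,50,1e-6),10,2)[1:]
        print("posts",lab.round(4).tolist(), [b[k[:,0]==i][:,2].max().round(3) for i in range(3)])
    b=reg((.545,.205),.03,.03,.06)
    # sphere fit r=40
    from scipy.optimize import least_squares
    b=b[b[:,2]<.05]; f=least_squares(lambda p:np.linalg.norm(b-np.r_[p,0.004],axis=1)-.04,[.545,.205],loss="soft_l1",f_scale=.002); print("dome",len(b),f.x.round(4))
```

```text
scene carrier top 129 [ 0.4543 -0.0319  0.0134] [ 0.428 -0.054  0.009] [ 0.476 -0.01   0.017]
scene stage 869 ((544.6636962890625, 211.8590850830078), (110.33167266845703, 137.0693359375), 73.50898742675781)
[[463.0, 178.0], [595.0, 140.0], [626.0, 245.0], [495.0, 284.0]]
scene cover 1194 ((546.115966796875, -205.6331024169922), (194.80322265625, 195.92770385742188), 51.34977722167969)
[[409.0, -221.0], [562.0, -343.0], [683.0, -191.0], [530.0, -68.0]]
handle [ 0.5504 -0.2002  0.0432] 148.40965389338382 0.049073144454581774
posts [[0.5934000015258789, 0.19789999723434448], [0.4903999865055084, 0.1890999972820282], [0.5123999714851379, 0.26170000433921814]] [np.float64(0.065), np.float64(0.065), np.float64(0.066)]
dome 182 [0.5453 0.2116]
side carrier top 241 [ 0.4511 -0.0361  0.0129] [ 0.43  -0.058  0.008] [ 0.474 -0.011  0.016]
side stage 639 ((544.7264404296875, 209.21424865722656), (113.47393798828125, 129.5616455078125), 72.42832946777344)
[[466.0, 175.0], [589.0, 136.0], [624.0, 244.0], [500.0, 283.0]]
side cover 2440 ((543.4432373046875, -204.84291076660156), (197.72512817382812, 190.230224609375), 66.0063247680664)
[[416.0, -256.0], [590.0, -334.0], [671.0, -153.0], [497.0, -76.0]]
handle [ 0.5455 -0.2045  0.0432] 149.67538113717114 0.04936349588519576
posts [[0.48730000853538513, 0.18520000576972961], [0.5906000137329102, 0.19429999589920044], [0.5097000002861023, 0.2578999996185303]] [np.float64(0.064), np.float64(0.065), np.float64(0.065)]
dome 221 [0.5447 0.2091]
```

Run:
```python
from h import *
from scipy.spatial.transform import Rotation as R
s=pickle.load(open("wrist0.pkl","rb")); st=get_state()
T=R.from_quat(st["eef_rot"]).as_matrix(); p=st["tool_pos"]
print("axes",T.round(3)); c=-s["R"].T@s["t"]; print("cam in tool",T.T@(c-p), "fwd in tool",T.T@s["R"][2])
for z in [-.02,0,.1,.2]: print(z,proj(s,p+T@[0,0,z],True))
# where the image centre sees ground relative tool
print("centre sees (tool)",T.T@(at_z(s,[[280,200]],0.03,True)[0]-p))
```

```text
axes [[-0.959  0.284  0.   ]
 [ 0.284  0.959  0.   ]
 [ 0.     0.    -1.   ]]
cam in tool [ 0.07253661 -0.00065021 -0.14517427] fwd in tool [-0.28527579 -0.0019621   0.95844346]
-0.02 [[283.860475   286.75368008]]
0 [[283.71854704 266.64729368]]
0.1 [[283.29456634 209.50510649]]
0.2 [[283.09015692 183.32011219]]
centre sees (tool) [-0.02101414 -0.003437    0.20872562]
```

Emit:
send_rows:
  series:
    - {"dx":-20,"dy":-12,"grip":1}
    - {"dx":-31,"dy":-18}
    - {"dx":-31,"dy":-18}
    - {"dx":-31,"dy":-18}
    - {"dx":-31,"dy":-18}
    - {"dx":-31,"dy":-18}
    - {"dx":-31,"dy":-18}
    - {"dx":-31,"dy":-18}
    - {"dx":-31,"dy":-18}
    - {"dx":-31,"dy":-18}
    - {"dx":-31,"dy":-18}
    - {"dx":-31,"dy":-18}
    - {"dx":-31,"dy":-18}
    - {"dx":-31,"dy":-18}
    - {"dx":-30,"dy":-18}
    - {"dx":-10,"dy":-6,"dz":20}
    - {"dx":0,"dy":0,"dz":20}

```text
schema error: expected keys grip, dx, dy, dz, turn
```

```bash
cat > look.py <<'E'
import sys
from h import *
s=snapshot("wrist"); pickle.dump(s,open(sys.argv[1]+".pkl","wb")); cv2.imwrite("pics/"+sys.argv[1]+".png",s["img"][:,:,::-1])
st=get_state(); print({k:np.round(st[k],4) for k in ["clock","tool_pos","eef_rot","contact_force","opening"]})
E
python3 look.py w1
```

```text
{'clock': np.float64(1.3), 'tool_pos': array([0.1774, 0.5993, 0.2387]), 'eef_rot': array([0.1434, 0.9897, 0.    , 0.    ]), 'contact_force': array([-0.4246, -0.6587, -0.3686]), 'opening': np.float64(1.0003)}
```

View pics/w1.png

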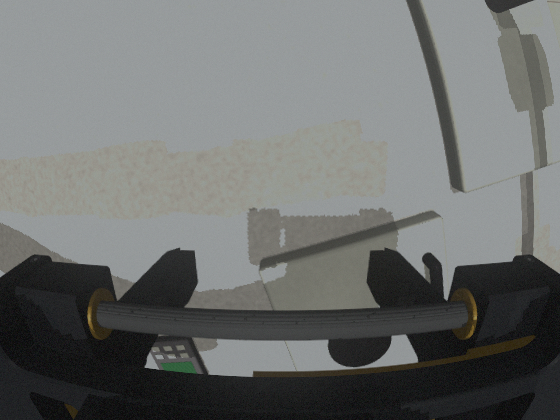

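The arm hasn't moved, because every row has to carry all five keys. The view is the same as at the start.

Emit:
send_rows:
  series:
    - {"dx":-20,"dy":-12,"dz":0,"turn":0,"grip":1}
    - {"dx":-31,"dy":-18,"dz":0,"turn":0,"grip":1}
    - {"dx":-31,"dy":-18,"dz":0,"turn":0,"grip":1}
    - {"dx":-31,"dy":-18,"dz":0,"turn":0,"grip":1}
    - {"dx":-31,"dy":-18,"dz":0,"turn":0,"grip":1}
    - {"dx":-31,"dy":-18,"dz":0,"turn":0,"grip":1}
    - {"dx":-31,"dy":-18,"dz":0,"turn":0,"grip":1}
    - {"dx":-31,"dy":-18,"dz":0,"turn":0,"grip":1}
    - {"dx":-31,"dy":-18,"dz":0,"turn":0,"grip":1}
    - {"dx":-31,"dy":-18,"dz":0,"turn":0,"grip":1}
    - {"dx":-31,"dy":-18,"dz":0,"turn":0,"grip":1}
    - {"dx":-31,"dy":-18,"dz":0,"turn":0,"grip":1}
    - {"dx":-31,"dy":-18,"dz":0,"turn":0,"grip":1}
    - {"dx":-31,"dy":-18,"dz":0,"turn":0,"grip":1}
    - {"dx":-30,"dy":-16,"dz":10,"turn":0,"grip":1}
    - {"dx":-10,"dy":-6,"dz":20,"turn":0,"grip":1}
    - {"dx":0,"dy":0,"dz":10,"turn":0,"grip":1}
    - {"dx":0,"dy":0,"dz":0,"turn":0,"grip":1}

```text
clock: 3.1
tool_pos: [0.5437, 0.2112, 0.1973]
eef_rot: [0.143, 0.99, -0.001, -0.002]
contact_force: [-0.1, 0.8, -0.0]
opening: 0.994
```

```bash
python3 look.py w2
```

```text
{'clock': np.float64(3.15), 'tool_pos': array([0.544 , 0.2122, 0.1983]), 'eef_rot': array([ 1.424e-01,  9.898e-01,  1.000e-04, -1.000e-03]), 'contact_force': array([-0.0096,  0.0982, -0.3897]), 'opening': np.float64(1.0028)}
```

View pics/w2.png

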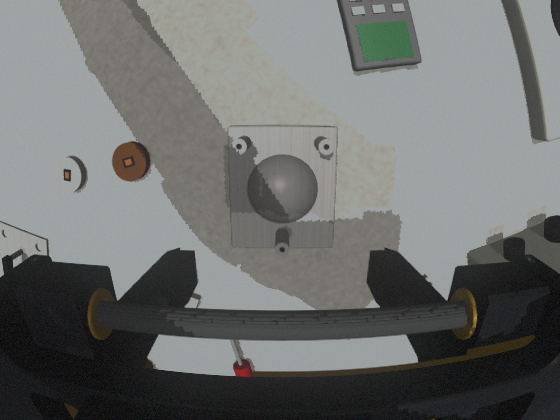

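Hovering over the stage, the wrist picture shows the dome at about (283,188). The post dots are at about (239,146), (326,147) and (282,249). I'll refine them.

Run:
```python
from h import *
from scipy.spatial.transform import Rotation as R
s=pickle.load(open("w2.pkl","rb")); g=cv2.GaussianBlur(cv2.cvtColor(s["img"],cv2.COLOR_RGB2GRAY),(0,0),.8)
pts=[]
for u,v in [(239,146),(326,147),(282,249)]:
    w=g[v-4:v+5,u-4:u+5].astype(float); k=np.clip(np.percentile(w,40)-w,0,None)
    yy,xx=np.mgrid[v-4:v+5,u-4:u+5]; pts.append((np.sum(k*xx)/k.sum(),np.sum(k*yy)/k.sum()))
pts=np.array(pts); print(pts.round(2)); X=at_z(s,pts,.062,True); print(X.round(4))
for a,b in [(0,1),(0,2),(1,2)]: print(np.linalg.norm(X[a]-X[b])*1000)
L=np.array([[-48,38],[-48,-38],[48,0]])/1000
def fit(X):
    best=None
    for perm in [(0,1,2),(1,0,2)]:
        Y=X[list(perm),:2]; A=L-L.mean(0);B=Y-Y.mean(0)
        th=np.arctan2((A[:,0]*B[:,1]-A[:,1]*B[:,0]).sum(),(A*B).sum()); r=np.array([[np.cos(th),-np.sin(th)],[np.sin(th),np.cos(th)]])
        e=np.linalg.norm(A@r.T-B,axis=1).max(); c=Y.mean(0)-r@L.mean(0)
        if best is None or e<best[0]: best=(e,perm,c,np.degrees(th))
    return best
print(fit(X))
m=np.zeros((420,560),bool); m[165:215,250:315]=1
b=cloud(s,m,True); b=b[(b[:,2]>.028)&(b[:,2]<.05)]
from scipy.optimize import least_squares
f=least_squares(lambda p:np.linalg.norm(b-p,axis=1)-.04,[.545,.21,.004],loss="soft_l1",f_scale=.001); print("dome",f.x,len(b))
st=get_state(); T=R.from_quat(st["eef_rot"]).as_matrix(); print("tool y deg",np.degrees(np.arctan2(T[1,1],T[0,1])), "tilt",np.degrees(np.arccos(-T[2,2])))
crop(s,(220,110,350,270),4,"w2c.png") if 0 else crop(s,(225,125,345,265),4,"w2c.png")
```

```text
[[238.34 146.19]
 [326.   146.47]
 [281.71 249.18]]
[[0.4876 0.1877 0.062 ]
 [0.5094 0.2607 0.062 ]
 [0.5905 0.1966 0.062 ]]
76.13604282639334
103.24798243081327
103.34356902486282
(np.float64(9.262037439003012e-05), (1, 0, 2), array([0.54450581, 0.21042029]), np.float64(-16.656981210590114))
dome [0.54467426 0.20999063 0.00373037] 2763
tool y deg 73.62249847593834 tilt 0.12068707196984972
```

View pics/w2c.png

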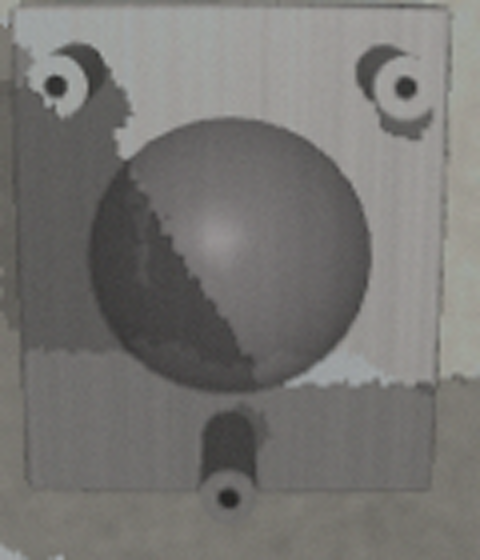

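The posts fit the given pattern to 0.1 mm. The stage is at (0.5445, 0.2103) with yaw −16.7°. Next I go over the carrier.

Emit:
send_rows:
  series:
    - {"dx":1,"dy":-15,"dz":0,"turn":0,"grip":1}
    - {"dx":2,"dy":-30,"dz":0,"turn":0,"grip":1}
    - {"dx":2,"dy":-30,"dz":0,"turn":0,"grip":1}
    - {"dx":2,"dy":-30,"dz":0,"turn":0,"grip":1}
    - {"dx":2,"dy":-30,"dz":0,"turn":0,"grip":1}
    - {"dx":2,"dy":-30,"dz":0,"turn":0,"grip":1}
    - {"dx":2,"dy":-30,"dz":0,"turn":0,"grip":1}
    - {"dx":2,"dy":-30,"dz":10,"turn":0,"grip":1}
    - {"dx":1,"dy":-25,"dz":20,"turn":0,"grip":1}
    - {"dx":1,"dy":-12,"dz":20,"turn":0,"grip":1}
    - {"dx":0,"dy":0,"dz":0,"turn":0,"grip":1}

```text
clock: 4.25
tool_pos: [0.4521, -0.0374, 0.148]
eef_rot: [0.145, 0.989, -0.001, -0.002]
contact_force: [0.1, -0.4, 0.1]
opening: 1.0
```

```bash
python3 look.py w3
python3 - <<'E'
from h import *
s=pickle.load(open("w3.pkl","rb"))
m=s["depth"]>0; b=cloud(s,m,True)
b=b[(np.hypot(b[:,0]-.453,b[:,1]+.034)<.04)&(abs(b[:,2]-.012)<.0025)]
print(len(b)); h=cv2.convexHull((b[:,:2]*1000).astype(np.float32)); print(cv2.minEnclosingCircle(h),b.mean(0), cv2.fitEllipse(h))
print(proj(s,[[.453,-.034,.012]],True))
E
```

```text
{'clock': np.float64(4.3), 'tool_pos': array([ 0.4536, -0.0358,  0.149 ]), 'eef_rot': array([ 1.436e-01,  9.896e-01, -2.000e-04, -7.000e-04]), 'contact_force': array([-0.6276,  0.6935,  0.5533]), 'opening': np.float64(1.0002)}
1843
((451.51397705078125, -34.177093505859375), 22.17129135131836) [ 0.45103245 -0.0341152   0.01206073] ((451.4248352050781, -34.22119903564453), (43.66105651855469, 44.076595306396484), 65.15862274169922)
[[286.60714927 198.36826339]]
```

View pics/w3.png

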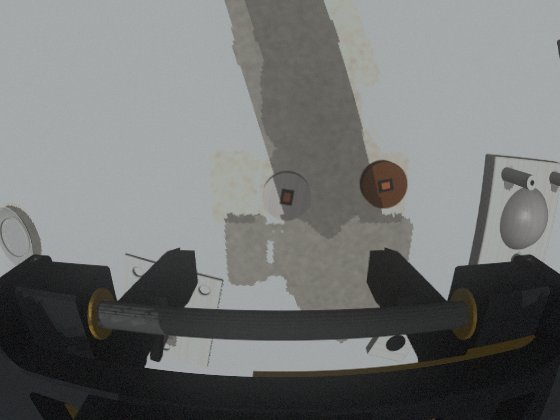

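The carrier is at pixel (287,196), round and pale with a chip, radius 22.1 mm at z = 12 mm, at (0.4515, −0.0342). The brown one is at (384,185), about 85 mm away along the jaw axis. I'll descend with the gripper partly open so it stays clear of the brown one.

Emit:
send_rows:
  series:
    - {"dx":2,"dy":2,"dz":15,"turn":0,"grip":0.68}
    - {"dx":0,"dy":0,"dz":25,"turn":0,"grip":0.68}
    - {"dx":0,"dy":0,"dz":25,"turn":0,"grip":0.68}
    - {"dx":0,"dy":0,"dz":20,"turn":0,"grip":0.68}
    - {"dx":0,"dy":0,"dz":10,"turn":0,"grip":0.68}
    - {"dx":0,"dy":0,"dz":5,"turn":0,"grip":0.68}
    - {"dx":0,"dy":0,"dz":0,"turn":0,"grip":0.68}

```text
clock: 5.0
tool_pos: [0.4538, -0.0323, 0.0491]
eef_rot: [0.143, 0.99, 0.0, 0.0]
contact_force: [-0.4, 0.4, 0.5]
opening: 0.682
```

```bash
python3 look.py w4
python3 - <<'E'
from h import *
s=pickle.load(open("w4.pkl","rb"))
b=cloud(s,s["depth"]>0,True)
b=b[(np.hypot(b[:,0]-.4515,b[:,1]+.034)<.03)&(abs(b[:,2]-.012)<.003)]
h=cv2.convexHull((b[:,:2]*1000).astype(np.float32)); print(len(b),cv2.minEnclosingCircle(h),b.mean(0))
E
```

```text
{'clock': np.float64(5.05), 'tool_pos': array([ 0.4538, -0.0326,  0.0494]), 'eef_rot': array([1.431e-01, 9.897e-01, 2.000e-04, 6.000e-04]), 'contact_force': array([-0.6881, -0.2403,  0.3779]), 'opening': np.float64(0.6804)}
3863 ((451.2750244140625, -33.9659538269043), 22.086177825927734) [ 0.4504345  -0.03358615  0.01195793]
```

View pics/w4.png

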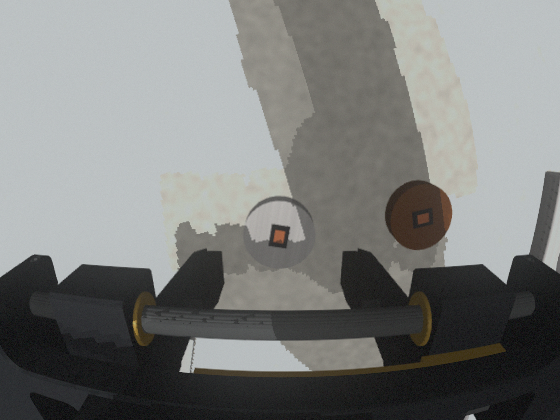

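Emit:
send_rows:
  series:
    - {"dx":2,"dy":-2,"dz":12,"turn":0,"grip":0.68}
    - {"dx":0,"dy":0,"dz":16,"turn":0,"grip":0.68}
    - {"dx":0,"dy":0,"dz":10,"turn":0,"grip":0.68}
    - {"dx":0,"dy":0,"dz":5,"turn":0,"grip":0.68}
    - {"dx":0,"dy":0,"dz":1,"turn":0,"grip":0.68}
    - {"dx":0,"dy":0,"dz":0,"turn":0,"grip":0.68}

```text
clock: 5.65
tool_pos: [0.4545, -0.035, 0.0139]
eef_rot: [0.143, 0.99, -0.001, -0.002]
contact_force: [0.9, 0.5, 0.2]
opening: 0.682
```

```bash
python3 look.py w5
```

```text
{'clock': np.float64(5.7), 'tool_pos': array([ 0.4544, -0.0351,  0.0139]), 'eef_rot': array([ 1.435e-01,  9.897e-01, -6.000e-04, -2.000e-03]), 'contact_force': array([-0.4859,  0.5305,  0.3731]), 'opening': np.float64(0.6815)}
```

View pics/w5.png

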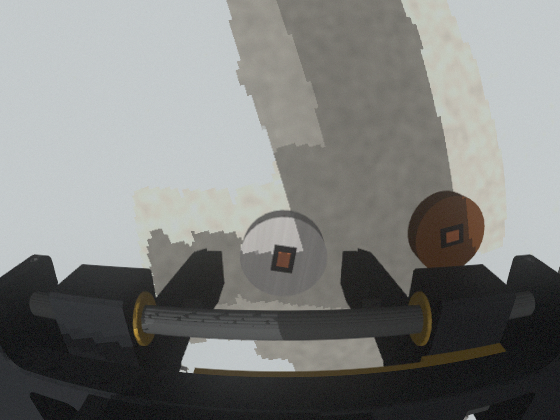

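Run:
```python
from h import *
st=get_state(); print(st["q"].round(3),st["qd"].round(3),st["tool_pos"])
```

```text
[ 0.007  0.926 -0.051  2.202  1.145  0.045  0.114] [-0.003 -0.001  0.004  0.001 -0.016 -0.003  0.01 ] [ 0.45441903 -0.0350612   0.01386305]
```

Emit:
send_rows:
  series:
    - {"dx":0,"dy":0,"dz":0,"turn":0,"grip":0.68}
    - {"dx":0,"dy":0,"dz":0,"turn":0,"grip":0.68}

```text
clock: 5.9
tool_pos: [0.4541, -0.035, 0.0135]
eef_rot: [0.143, 0.99, -0.001, -0.002]
contact_force: [-1.0, -0.5, -0.1]
opening: 0.681
```

Joint 6 (0.045) is on its lower limit of 0.04, which stopped the descent at z = 14 mm. I'll test whether the arm can get lower by swinging its redundant elbow.

Emit:
send_rows:
  series:
    - {"dx":0,"dy":0,"dz":4,"turn":0,"grip":0.68}
    - {"dx":0,"dy":0,"dz":4,"turn":0,"grip":0.68}
    - {"dx":0,"dy":0,"dz":0,"turn":0,"grip":0.68}

```text
clock: 6.2
tool_pos: [0.4537, -0.0349, 0.005]
eef_rot: [0.143, 0.99, -0.001, -0.003]
contact_force: [0.2, -0.0, 0.3]
opening: 0.68
```

Run:
```python
from h import *
st=get_state(); print(st["q"].round(3),st["qd"].round(3),st["tool_pos"],st["eef_rot"],st["contact_force"])
```

```text
[ 0.009  0.945 -0.055  2.201  1.536  0.045 -0.274] [ 0.001 -0.008  0.002  0.001 -0.178 -0.002  0.176] [ 0.45365976 -0.03493888  0.00498191] [ 1.42774217e-01  9.89750538e-01 -7.26932628e-04 -2.97760310e-03] [ 0.17752381 -0.01684913  0.3123408 ]
```

It got through: z = 5 mm with a tilt of about 0.3°. The flat pads cover the remaining 2 mm offset in x, so I close gently.

Emit:
send_rows:
  force: 15
  series:
    - {"dx":0,"dy":0,"dz":0,"turn":0,"grip":0.55}
    - {"dx":0,"dy":0,"dz":0,"turn":0,"grip":0.5}
    - {"dx":0,"dy":0,"dz":0,"turn":0,"grip":0.4}
    - {"dx":0,"dy":0,"dz":0,"turn":0,"grip":0.4}
    - {"dx":0,"dy":0,"dz":0,"turn":0,"grip":0.4}
    - {"dx":0,"dy":0,"dz":0,"turn":0,"grip":0.4}

```text
clock: 6.8
tool_pos: [0.4538, -0.0349, 0.0053]
eef_rot: [0.143, 0.99, -0.001, -0.003]
contact_force: [-0.1, 1.2, 3.2]
opening: 0.492
```

```bash
python3 look.py w6
```

```text
{'clock': np.float64(6.85), 'tool_pos': array([ 0.4538, -0.035 ,  0.0053]), 'eef_rot': array([ 1.434e-01,  9.897e-01, -7.000e-04, -2.800e-03]), 'contact_force': array([-0.3659, -0.905 ,  3.858 ]), 'opening': np.float64(0.4881)}
```

View pics/w6.png

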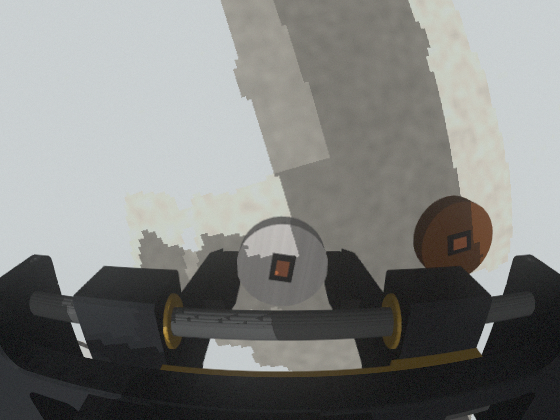

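The disc is gripped: opening 0.49 is about 43 mm, and its centre is at pixel (282,265). I lift it and check how it sits.

Emit:
send_rows:
  force: 25
  series:
    - {"dx":0,"dy":0,"dz":0,"turn":0,"grip":0.3}
    - {"dx":0,"dy":0,"dz":-10,"turn":0,"grip":0.3}
    - {"dx":0,"dy":0,"dz":-20,"turn":0,"grip":0.3}
    - {"dx":-2,"dy":0,"dz":-25,"turn":0,"grip":0.3}
    - {"dx":-5,"dy":0,"dz":-25,"turn":0,"grip":0.3}
    - {"dx":-5,"dy":0,"dz":-20,"turn":0,"grip":0.3}
    - {"dx":0,"dy":0,"dz":-5,"turn":0,"grip":0.3}
    - {"dx":0,"dy":0,"dz":0,"turn":0,"grip":0.3}

```text
clock: 7.65
tool_pos: [0.4658, -0.0389, 0.104]
eef_rot: [0.144, 0.99, -0.001, -0.002]
contact_force: [-0.4, -0.5, -1.2]
opening: 0.486
```

```bash
cat > held.py <<'E'
import sys
from h import *
from scipy.spatial.transform import Rotation as R
from scipy.optimize import least_squares
s=pickle.load(open(sys.argv[1]+".pkl","rb")); st=get_state(); T=R.from_quat(st["eef_rot"]).as_matrix(); p=st["tool_pos"]
b=(cloud(s,s["depth"]>0,True)-p)@T
b=b[(np.hypot(b[:,0],b[:,1])<.035)&(abs(b[:,2])<.02)]
hi=b[(abs(b[:,1])<.018)]; zt=np.median(hi[:,2]); print("top z in tool",zt,len(hi))
q=b[abs(b[:,2]-zt)<.002]
q=q[(abs(q[:,1])<.022)]
A=np.c_[q[:,:2],np.ones(len(q))]; n=np.linalg.lstsq(A,q[:,2],rcond=None)[0]; print("tilt deg x,y",np.degrees(n[:2]))
# edge: front arc (small x): per-y-bin extreme
from numpy import *
h=cv2.convexHull((q[:,:2]*1000).astype(float32)).reshape(-1,2); h=h[(abs(h[:,1])<17)]
f=least_squares(lambda c:hypot(h[:,0]-c[0],h[:,1]-c[1])-22,[0,0],loss="soft_l1",f_scale=.5); print("disc centre in tool mm",f.x,len(h),sqrt(mean(f.fun**2)))
E
python3 look.py w7; python3 held.py w7
```

```text
{'clock': np.float64(7.7), 'tool_pos': array([ 0.4653, -0.0389,  0.1033]), 'eef_rot': array([ 0.1436,  0.9896, -0.0015, -0.0032]), 'contact_force': array([-0.6586,  0.1333, -0.9506]), 'opening': np.float64(0.4875)}
top z in tool -0.007150334127259059 5878
tilt deg x,y [ 0.45967584 -0.16746273]
disc centre in tool mm [ 2.15360027 -0.29084759] 24 0.30102320947765837
```

View pics/w7.png

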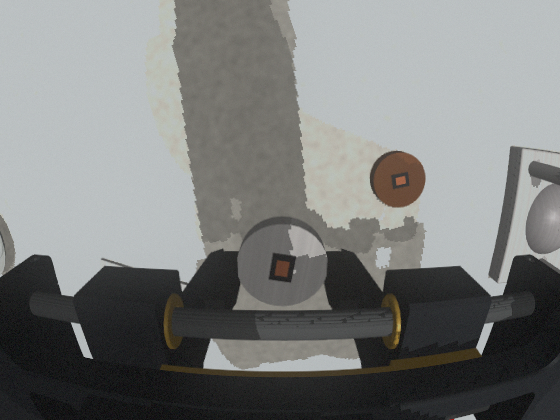

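The disc is level and sits at (+2.2, −0.3) mm in the tool frame, with its underside 4.9 mm below the TCP. I carry it over the dome.

Emit:
send_rows:
  series:
    - {"dx":0,"dy":10,"dz":0,"turn":0,"grip":0.3}
    - {"dx":-1,"dy":20,"dz":0,"turn":0,"grip":0.3}
    - {"dx":-1,"dy":25,"dz":0,"turn":0,"grip":0.3}
    - {"dx":-1,"dy":25,"dz":0,"turn":0,"grip":0.3}
    - {"dx":-1,"dy":25,"dz":0,"turn":0,"grip":0.3}
    - {"dx":-1,"dy":25,"dz":0,"turn":0,"grip":0.3}
    - {"dx":-1,"dy":25,"dz":0,"turn":0,"grip":0.3}
    - {"dx":-1,"dy":25,"dz":0,"turn":0,"grip":0.3}
    - {"dx":0,"dy":25,"dz":0,"turn":0,"grip":0.3}
    - {"dx":0,"dy":25,"dz":0,"turn":0,"grip":0.3}
    - {"dx":0,"dy":20,"dz":0,"turn":0,"grip":0.3}
    - {"dx":0,"dy":12,"dz":0,"turn":0,"grip":0.3}
    - {"dx":0,"dy":0,"dz":0,"turn":0,"grip":0.3}
    - {"dx":0,"dy":0,"dz":0,"turn":0,"grip":0.3}

```text
clock: 9.1
tool_pos: [0.5462, 0.2098, 0.1022]
eef_rot: [0.143, 0.99, -0.002, -0.003]
contact_force: [-1.0, 0.1, -0.0]
opening: 0.483
```

```bash
python3 look.py w8; python3 held.py w8
python3 - <<'E'
from h import *
s=pickle.load(open("w8.pkl","rb"));L=np.array([[-48,38],[-48,-38],[48,0]])/1000
th=np.radians(-16.66);r=np.array([[np.cos(th),-np.sin(th)],[np.sin(th),np.cos(th)]])
print(proj(s,np.c_[L@r.T+[.5445,.2103],[.062]*3],True))
P=[]
for k in range(6): P.append(get_state()["tool_pos"])
print(np.array(P)[:2])
E
```

```text
{'clock': np.float64(9.15), 'tool_pos': array([0.5464, 0.2091, 0.1023]), 'eef_rot': array([ 0.1437,  0.9896, -0.0025, -0.0033]), 'contact_force': array([-1.0155, -0.0711, -0.8336]), 'opening': np.float64(0.4859)}
top z in tool -0.006314503424597488 5870
tilt deg x,y [ 0.31209644 -0.10849779]
disc centre in tool mm [3.03299239 0.06845273] 20 0.3279530993624677
[[348.40096811 157.03685098]
 [217.96997369 156.42643741]
 [282.47077238 301.2868552 ]]
[[0.54635027 0.20912313 0.10232549]
 [0.54635027 0.20912313 0.10232549]]
```

View pics/w8.png

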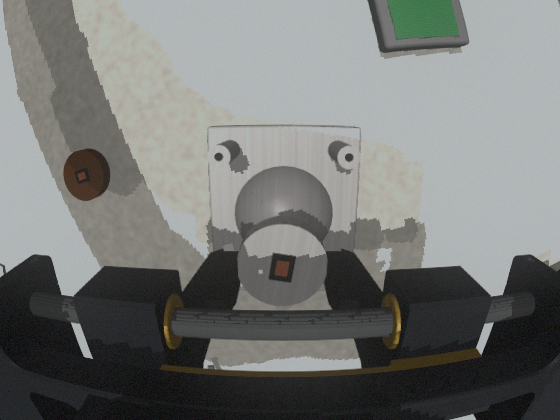

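```bash
cat > rel.py <<'E'
import sys
from h import *
from scipy.optimize import least_squares
s=pickle.load(open(sys.argv[1]+".pkl","rb")); dots=eval(sys.argv[2]); zt=float(sys.argv[3])
g=cv2.GaussianBlur(cv2.cvtColor(s["img"],cv2.COLOR_RGB2GRAY),(0,0),.8).astype(float)
yaw=np.radians(-16.66); ex=np.array([np.cos(yaw),np.sin(yaw)]); ey=np.array([-ex[1],ex[0]])
D=[]
for (u,v),l in dots:
    w=g[v-4:v+5,u-4:u+5]; k=np.clip(np.percentile(w,30)-w,0,None); yy,xx=np.mgrid[v-4:v+5,u-4:u+5]
    uv=(np.sum(k*xx)/k.sum(),np.sum(k*yy)/k.sum()); X=at_z(s,[uv],.062,True)[0,:2]; c=X-ex*l[0]/1000-ey*l[1]/1000
    print(np.round(uv,2),"dome from dot",c.round(4)); D.append(c)
D=np.mean(D,0)
b=cloud(s,s["depth"]>0,True); b=b[(np.hypot(b[:,0]-D[0],b[:,1]-D[1])<.035)]
q=b[abs(b[:,2]-zt)<.012]; e=(q[:,:2]-D)@ey; q=q[abs(e)<.0215]
hz=np.histogram(q[:,2],bins=24); z0=np.median(q[:,2]); q=q[abs(q[:,2]-z0)<.0025]
h=cv2.convexHull((q[:,:2]*1000).astype(np.float32)).reshape(-1,2); h=h[abs((h-D*1000)@ey)<17]
f=least_squares(lambda c:np.hypot(*(h-c).T)-22,D*1000,loss="soft_l1",f_scale=.5)
A=np.c_[q[:,:2],np.ones(len(q))]; n=np.linalg.lstsq(A,q[:,2],rcond=None)[0]
d=f.x-D*1000
print("disc",f.x.round(2),"top z",z0,"disc-dome world mm",d.round(2),"along tool x,y",[-(d@ex),d@ey],"tilt",np.degrees(n[:2]),"rms",np.sqrt(np.mean(f.fun**2)),len(h))
E
python3 rel.py w8 "[((219,157),(-48,-38)),((348,157),(-48,38))]" 0.109
```

```text
[218.07 156.2 ] dome from dot [0.5444 0.2104]
[348.62 157.08] dome from dot [0.5446 0.2104]
disc [543.54 210.15] top z 0.10867338168098858 disc-dome world mm [-0.94 -0.26] along tool x,y [np.float64(0.8216370420910898), np.float64(-0.518442453807728)] tilt [ 0.0373199  -0.21676068] rms 0.3102745428138942 23
```

Emit:
send_rows:
  series:
    - {"dx":-0.8,"dy":0.5,"dz":8,"turn":0,"grip":0.3}
    - {"dx":0,"dy":0,"dz":12,"turn":0,"grip":0.3}
    - {"dx":0,"dy":0,"dz":12,"turn":0,"grip":0.3}
    - {"dx":0,"dy":0,"dz":8,"turn":0,"grip":0.3}
    - {"dx":0,"dy":0,"dz":6,"turn":0,"grip":0.3}
    - {"dx":0,"dy":0,"dz":0,"turn":0,"grip":0.3}
    - {"dx":0,"dy":0,"dz":0,"turn":0,"grip":0.3}

```text
clock: 9.85
tool_pos: [0.5475, 0.211, 0.0569]
eef_rot: [0.143, 0.99, -0.001, -0.003]
contact_force: [0.1, 0.6, -0.9]
opening: 0.482
```

```bash
python3 look.py w9
python3 - <<'E'
from h import *
s=pickle.load(open("w9.pkl","rb"));L=np.array([[-48,38],[-48,-38],[48,0]])/1000
th=np.radians(-16.66);r=np.array([[np.cos(th),-np.sin(th)],[np.sin(th),np.cos(th)]])
print(proj(s,np.c_[L@r.T+[.5445,.2103],[.062]*3],True))
E
```

```text
{'clock': np.float64(9.9), 'tool_pos': array([0.5477, 0.2111, 0.0572]), 'eef_rot': array([ 0.1434,  0.9897, -0.0011, -0.0026]), 'contact_force': array([ 0.3615, -0.3211, -0.0633]), 'opening': np.float64(0.4856)}
[[364.48236771 167.22444968]
 [194.83448033 166.66898198]
 [279.32727429 342.83228226]]
```

View pics/w9.png

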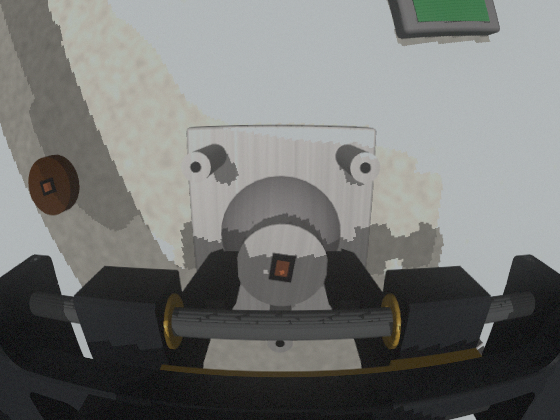

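```bash
python3 rel.py w9 "[((195,167),(-48,-38)),((365,168),(-48,38)),((279,343),(48,0))]" 0.064
```

```text
[195.23 166.64] dome from dot [0.5445 0.2105]
[364.8 168.1] dome from dot [0.5449 0.2103]
[279.47 343.08] dome from dot [0.5447 0.2103]
disc [544.93 211.13] top z 0.06343789743524239 disc-dome world mm [0.2  0.75] along tool x,y [np.float64(0.019039832986521295), np.float64(0.7766143543023836)] tilt [ 0.19658587 -0.18349349] rms 0.3235155048760984 21
```

Centred within 0.8 mm, with 7.4 mm still to go. I trim it and lower gently.

Emit:
send_rows:
  series:
    - {"dx":0,"dy":-0.7,"dz":2,"turn":0,"grip":0.3}
    - {"dx":0,"dy":0,"dz":2,"turn":0,"grip":0.3}
    - {"dx":0,"dy":0,"dz":1,"turn":0,"grip":0.3}
    - {"dx":0,"dy":0,"dz":1,"turn":0,"grip":0.3}
    - {"dx":0,"dy":0,"dz":0,"turn":0,"grip":0.3}
    - {"dx":0,"dy":0,"dz":0,"turn":0,"grip":0.3}

```text
clock: 10.5
tool_pos: [0.5473, 0.2102, 0.051]
eef_rot: [0.143, 0.99, -0.001, -0.003]
contact_force: [-0.1, -0.1, -0.7]
opening: 0.483
```

Emit:
send_rows:
  series:
    - {"dx":0,"dy":0,"dz":0.6,"turn":0,"grip":0.3}
    - {"dx":0,"dy":0,"dz":0,"turn":0,"grip":0.3}

```text
clock: 10.7
tool_pos: [0.5473, 0.2101, 0.0503]
eef_rot: [0.143, 0.99, -0.001, -0.003]
contact_force: [-0.4, -0.0, -1.1]
opening: 0.488
```

```bash
python3 look.py w10; python3 rel.py w10 "[((192,170),(-48,-38)),((367,170),(-48,38))]" 0.056
```

```text
{'clock': np.float64(10.75), 'tool_pos': array([0.5473, 0.2101, 0.0504]), 'eef_rot': array([ 0.1434,  0.9897, -0.0013, -0.0028]), 'contact_force': array([ 0.503 ,  0.2048, -0.6603]), 'opening': np.float64(0.4903)}
[193.8 169.2] dome from dot [0.5447 0.2107]
[369.48 170.1 ] dome from dot [0.5446 0.2099]
disc [544.52 210.41] top z 0.05684694304416697 disc-dome world mm [-0.15  0.1 ] along tool x,y [np.float64(0.1696495836609632), np.float64(0.05227245172716793)] tilt [ 0.15392397 -0.14287291] rms 0.30814065976974536 22
```

Emit:
send_rows:
  series:
    - {"dx":0,"dy":0,"dz":0.5,"turn":0,"grip":0.3}
    - {"dx":0,"dy":0,"dz":0,"turn":0,"grip":0.3}

```text
clock: 10.95
tool_pos: [0.5473, 0.2101, 0.0498]
eef_rot: [0.143, 0.99, -0.001, -0.003]
contact_force: [-0.7, -0.5, -1.1]
opening: 0.488
```

Emit:
send_rows:
  series:
    - {"dx":0,"dy":0,"dz":0.5,"turn":0,"grip":0.3}
    - {"dx":0,"dy":0,"dz":0,"turn":0,"grip":0.3}

```text
clock: 11.15
tool_pos: [0.5473, 0.2102, 0.0493]
eef_rot: [0.143, 0.99, -0.001, -0.003]
contact_force: [0.2, -0.3, -1.1]
opening: 0.487
```

Emit:
send_rows:
  series:
    - {"dx":0,"dy":0,"dz":0.5,"turn":0,"grip":0.3}
    - {"dx":0,"dy":0,"dz":0,"turn":0,"grip":0.3}

```text
clock: 11.35
tool_pos: [0.5473, 0.2102, 0.0492]
eef_rot: [0.143, 0.99, -0.001, -0.003]
contact_force: [-0.6, -0.4, 2.9]
opening: 0.483
```

It has touched the dome (Fz went from −1 to +3 N). I ease the grip force, then open slowly.

Emit:
send_rows:
  force: 5
  series:
    - {"dx":0,"dy":0,"dz":0,"turn":0,"grip":0.45}
    - {"dx":0,"dy":0,"dz":0,"turn":0,"grip":0.47}
    - {"dx":0,"dy":0,"dz":0,"turn":0,"grip":0.49}
    - {"dx":0,"dy":0,"dz":0,"turn":0,"grip":0.51}
    - {"dx":0,"dy":0,"dz":0,"turn":0,"grip":0.53}
    - {"dx":0,"dy":0,"dz":0,"turn":0,"grip":0.56}
    - {"dx":0,"dy":0,"dz":0,"turn":0,"grip":0.6}
    - {"dx":0,"dy":0,"dz":0,"turn":0,"grip":0.65}
    - {"dx":0,"dy":0,"dz":0,"turn":0,"grip":0.7}

```text
clock: 12.25
tool_pos: [0.5472, 0.2101, 0.0488]
eef_rot: [0.143, 0.99, -0.001, -0.003]
contact_force: [-0.4, -0.3, -0.2]
opening: 0.694
```

```bash
python3 look.py w11; python3 rel.py w11 "[((192,170),(-48,-38)),((369,170),(-48,38))]" 0.056
```

```text
{'clock': np.float64(12.3), 'tool_pos': array([0.5473, 0.2102, 0.0488]), 'eef_rot': array([ 0.1434,  0.9897, -0.0013, -0.0028]), 'contact_force': array([-1.0868,  0.1997,  0.1694]), 'opening': np.float64(0.6979)}
[192.71 168.57] dome from dot [0.5442 0.2108]
[370.86 171.24] dome from dot [0.5449 0.2101]
disc [544.75 210.51] top z 0.055813548359896034 disc-dome world mm [0.22 0.07] along tool x,y [np.float64(-0.18768631860462362), np.float64(0.1328168448571429)] tilt [0.15155781 0.33793435] rms 0.3244020401587918 24
```

View pics/w11.png

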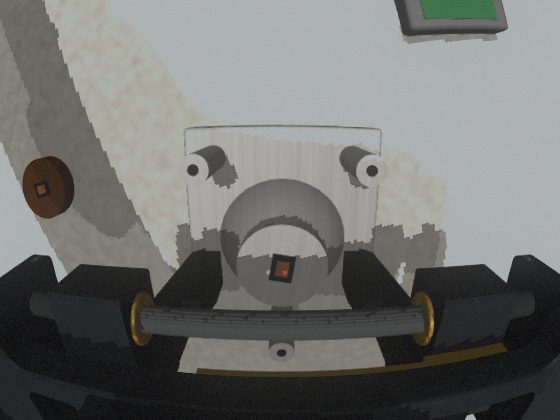

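The carrier sits on the dome, released, 0.2 mm off centre and 0.4° from level, with the fingers clear of it. I rise straight up and look at it again.

Emit:
send_rows:
  series:
    - {"dx":0,"dy":0,"dz":-3,"turn":0,"grip":0.72}
    - {"dx":0,"dy":0,"dz":-6,"turn":0,"grip":0.72}
    - {"dx":0,"dy":0,"dz":-12,"turn":0,"grip":0.72}
    - {"dx":0,"dy":0,"dz":-20,"turn":0,"grip":0.72}
    - {"dx":0,"dy":0,"dz":-25,"turn":0,"grip":0.72}
    - {"dx":0,"dy":0,"dz":-25,"turn":0,"grip":0.72}
    - {"dx":0,"dy":0,"dz":-20,"turn":0,"grip":0.72}
    - {"dx":0,"dy":0,"dz":-10,"turn":0,"grip":0.72}
    - {"dx":0,"dy":0,"dz":0,"turn":0,"grip":0.72}

```text
clock: 13.2
tool_pos: [0.5488, 0.2109, 0.1717]
eef_rot: [0.144, 0.99, -0.0, -0.002]
contact_force: [-0.1, 0.2, -0.1]
opening: 0.722
```

```bash
python3 look.py w12
python3 - <<'E'
from h import *
s=pickle.load(open("w12.pkl","rb"))
b=cloud(s,s["depth"]>0,True); b=b[(np.hypot(b[:,0]-.5446,b[:,1]-.2103)<.03)&(abs(b[:,2]-.056)<.004)]
h=cv2.convexHull((b[:,:2]*1000).astype(np.float32)); print(len(b),cv2.minEnclosingCircle(h),b.mean(0))
E
```

```text
{'clock': np.float64(13.25), 'tool_pos': array([0.5482, 0.2103, 0.1704]), 'eef_rot': array([ 0.1435,  0.9896, -0.0011, -0.0024]), 'contact_force': array([ 0.5858, -0.6628, -0.422 ]), 'opening': np.float64(0.7183)}
2134 ((544.9786987304688, 210.1082305908203), 22.282119750976562) [0.54417039 0.2103419  0.05599292]
```

View pics/w12.png

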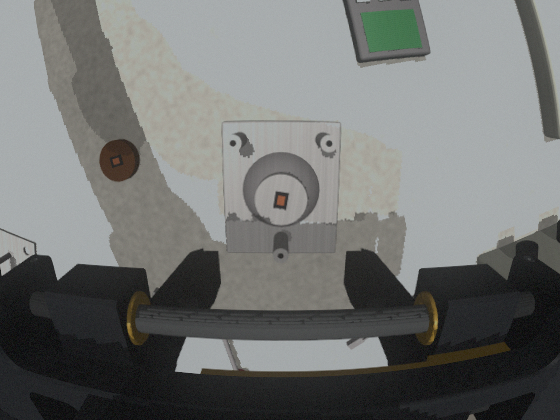

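The carrier at pixel (281,200) is balanced and centred (0.545, 0.210), top at z = 56 mm. Now to the cover.

Emit:
send_rows:
  series:
    - {"dx":-4,"dy":-12,"dz":0,"turn":0,"grip":0.72}
    - {"dx":-8,"dy":-28,"dz":0,"turn":0,"grip":0.72}
    - {"dx":-8,"dy":-28,"dz":0,"turn":0,"grip":0.72}
    - {"dx":-8,"dy":-28,"dz":0,"turn":0,"grip":0.72}
    - {"dx":-8,"dy":-28,"dz":0,"turn":0,"grip":0.72}
    - {"dx":-8,"dy":-28,"dz":0,"turn":0,"grip":0.72}
    - {"dx":-8,"dy":-28,"dz":0,"turn":0,"grip":0.72}
    - {"dx":-8,"dy":-28,"dz":0,"turn":0,"grip":0.72}
    - {"dx":-8,"dy":-28,"dz":0,"turn":0,"grip":0.72}
    - {"dx":-8,"dy":-28,"dz":0,"turn":0,"grip":0.72}
    - {"dx":-8,"dy":-28,"dz":0,"turn":0,"grip":0.72}
    - {"dx":-8,"dy":-28,"dz":0,"turn":0,"grip":0.72}
    - {"dx":-8,"dy":-28,"dz":0,"turn":0,"grip":0.72}
    - {"dx":-8,"dy":-28,"dz":0,"turn":0,"grip":0.72}
    - {"dx":-8,"dy":-21,"dz":0,"turn":0,"grip":0.72}
    - {"dx":0,"dy":0,"dz":0,"turn":0.08,"grip":0.72}
    - {"dx":0,"dy":0,"dz":0,"turn":0.1,"grip":0.72}
    - {"dx":0,"dy":0,"dz":0,"turn":0.07,"grip":0.72}
    - {"dx":0,"dy":0,"dz":0,"turn":0,"grip":0.72}
    - {"dx":0,"dy":0,"dz":0,"turn":0,"grip":0.72}

```text
clock: 15.25
tool_pos: [0.5456, -0.2038, 0.1698]
eef_rot: [0.265, 0.964, -0.002, -0.004]
contact_force: [0.8, -0.2, -0.8]
opening: 0.725
```

```bash
python3 look.py w13
```

```text
{'clock': np.float64(15.3), 'tool_pos': array([ 0.5459, -0.2037,  0.1699]), 'eef_rot': array([ 0.2651,  0.9642, -0.0018, -0.0033]), 'contact_force': array([0.409 , 0.564 , 0.1252]), 'opening': np.float64(0.7179)}
```

View pics/w13.png

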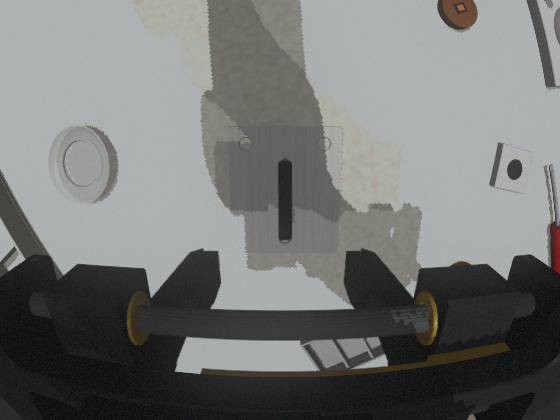

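The cover has its two holes at (245,143) and (325,143), at the same image end as the stage's two posts. The handle runs (285,160) to (285,242).

```bash
cat > cov.py <<'E'
import sys
from h import *
from scipy.spatial.transform import Rotation as R
s=pickle.load(open(sys.argv[1]+".pkl","rb")); st=get_state(); T=R.from_quat(st["eef_rot"]).as_matrix(); p=st["tool_pos"]
b=cloud(s,s["depth"]>0,True); b=b[np.hypot(b[:,0]-.546,b[:,1]+.204)<.11]
pl=b[(b[:,2]>.0022)&(b[:,2]<.007)]
n=(pl[:,:2]*1000).astype(np.float32)
hd=b[(b[:,2]>.04)&(b[:,2]<.052)&(np.hypot(b[:,0]-.546,b[:,1]+.204)<.05)]; r=cv2.minAreaRect((hd[:,:2]*1000).astype(np.float32)); print("handle",r,len(hd),np.median(hd[:,2]))
# plate: use network mask-free, rect on eroded raster
im=np.zeros((400,400),np.uint8); q=np.round((n-[446,-304])*2).astype(int); ok=((q>=0)&(q<400)).all(1); im[q[ok,1],q[ok,0]]=255
im=cv2.morphologyEx(im,cv2.MORPH_CLOSE,np.ones((7,7)));im=cv2.morphologyEx(im,cv2.MORPH_OPEN,np.ones((9,9)))
c=max(cv2.findContours(im,0,2)[0],key=cv2.contourArea); r=cv2.minAreaRect(c); print("plate",np.array(r[0])/2+[446,-304],np.array(r[1])/2,r[2])
print("tool",p,"tool y deg",np.degrees(np.arctan2(T[1,1],T[0,1])))
E
python3 cov.py w13; python3 -c "
from h import *
s=pickle.load(open('w13.pkl','rb')); crop(s,(220,115,355,265),4,'w13c.png')"
```

```text
handle ((546.6307373046875, -202.72225952148438), (11.662612915039062, 69.14173889160156), 59.43357467651367) 1081 0.04481598054494331
plate [ 546.97846985 -202.55252838] [111.04662323 130.63534546] 59.35933303833008
tool [ 0.54586258 -0.20366073  0.16994008] tool y deg 59.2561647775413
```

View pics/w13c.png

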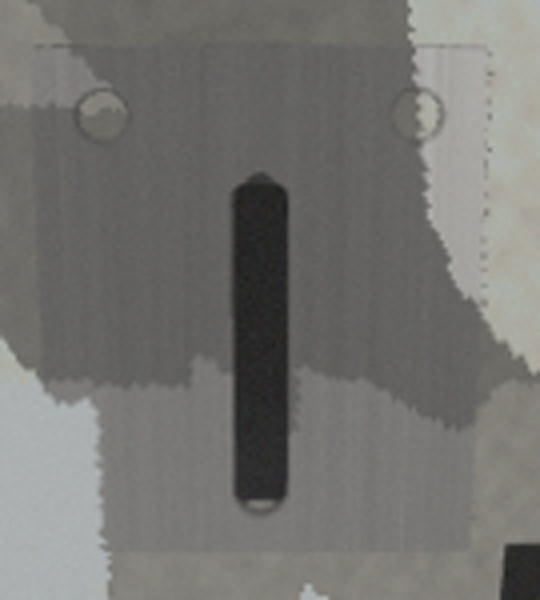

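Emit:
send_rows:
  series:
    - {"dx":0,"dy":1.3,"dz":12,"turn":0,"grip":0.6}
    - {"dx":0,"dy":0,"dz":25,"turn":0,"grip":0.6}
    - {"dx":0,"dy":0,"dz":25,"turn":0,"grip":0.6}
    - {"dx":0,"dy":0,"dz":25,"turn":0,"grip":0.6}
    - {"dx":0,"dy":0,"dz":20,"turn":0,"grip":0.6}
    - {"dx":0,"dy":0,"dz":15,"turn":0,"grip":0.6}
    - {"dx":0,"dy":0,"dz":12,"turn":0,"grip":0.6}
    - {"dx":0,"dy":0,"dz":8,"turn":0,"grip":0.6}
    - {"dx":0,"dy":0,"dz":4,"turn":0,"grip":0.6}
    - {"dx":0,"dy":0,"dz":0,"turn":0,"grip":0.6}
    - {"dx":0,"dy":0,"dz":0,"turn":0,"grip":0.6}

```text
clock: 16.4
tool_pos: [0.5468, -0.2025, 0.0252]
eef_rot: [0.266, 0.964, -0.002, -0.002]
contact_force: [0.5, 0.1, 0.3]
opening: 0.604
```

```bash
python3 look.py w14; python3 cov.py w14
```

```text
{'clock': np.float64(16.45), 'tool_pos': array([ 0.5469, -0.2025,  0.0253]), 'eef_rot': array([ 0.2657,  0.964 , -0.0016, -0.002 ]), 'contact_force': array([0.4222, 0.2077, 0.4658]), 'opening': np.float64(0.6006)}
handle ((541.499267578125, -200.74099731445312), (64.00407409667969, 63.79294967651367), 16.119489669799805) 4258 0.04482963598892979
plate [ 536.95751953 -196.28852844] [111.76183319 106.44439697] 59.574214935302734
tool [ 0.54687286 -0.20246444  0.02526627] tool y deg 59.18184363903897
```

View pics/w14.png

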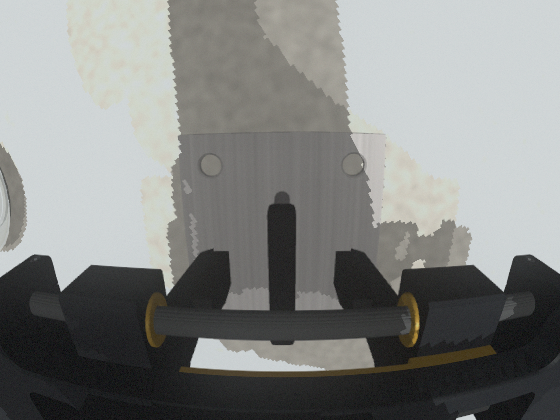

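The handle is centred between the fingers at u = 282. I go the last 6 mm and close.

Emit:
send_rows:
  force: 35
  series:
    - {"dx":0,"dy":0,"dz":4,"turn":0,"grip":0.5}
    - {"dx":0,"dy":0,"dz":2,"turn":0,"grip":0.35}
    - {"dx":0,"dy":0,"dz":0,"turn":0,"grip":0.22}
    - {"dx":0,"dy":0,"dz":0,"turn":0,"grip":0.15}
    - {"dx":0,"dy":0,"dz":0,"turn":0,"grip":0.05}
    - {"dx":0,"dy":0,"dz":0,"turn":0,"grip":0.0}
    - {"dx":0,"dy":0,"dz":0,"turn":0,"grip":0.0}
    - {"dx":0,"dy":0,"dz":0,"turn":0,"grip":0.0}

```text
clock: 17.25
tool_pos: [0.5464, -0.2024, 0.0187]
eef_rot: [0.266, 0.964, -0.002, -0.003]
contact_force: [-0.0, -0.0, -0.3]
opening: 0.131
```

Emit:
send_rows:
  series:
    - {"dx":0,"dy":0,"dz":-4,"turn":0,"grip":0}
    - {"dx":0,"dy":0,"dz":-8,"turn":0,"grip":0}
    - {"dx":0,"dy":0,"dz":-15,"turn":0,"grip":0}
    - {"dx":0,"dy":0,"dz":-20,"turn":0,"grip":0}
    - {"dx":0,"dy":0,"dz":-25,"turn":0,"grip":0}
    - {"dx":0,"dy":0,"dz":-25,"turn":0,"grip":0}
    - {"dx":0,"dy":0,"dz":-20,"turn":0,"grip":0}
    - {"dx":0,"dy":0,"dz":-15,"turn":0,"grip":0}
    - {"dx":0,"dy":0,"dz":-8,"turn":0,"grip":0}
    - {"dx":0,"dy":0,"dz":0,"turn":0,"grip":0}
    - {"dx":0,"dy":0,"dz":0,"turn":0,"grip":0}

```text
clock: 18.35
tool_pos: [0.5466, -0.2023, 0.158]
eef_rot: [0.266, 0.964, -0.002, -0.003]
contact_force: [-1.0, 0.2, -3.4]
opening: 0.125
```

```bash
python3 look.py w15
```

```text
{'clock': np.float64(18.4), 'tool_pos': array([ 0.5464, -0.2022,  0.1577]), 'eef_rot': array([ 0.2657,  0.9641, -0.0018, -0.0036]), 'contact_force': array([-0.6722, -0.0242, -2.973 ]), 'opening': np.float64(0.1289)}
```

View pics/w15.png

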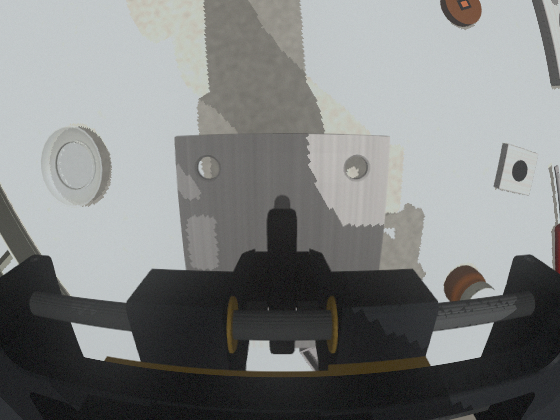

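The cover is lifted and held: opening 0.13 is about 11.4 mm (the handle is 12 mm), and Fz is about −3 N. Its holes are at (208,167) and (357,167). Now I measure its level and the hole positions.

```bash
cat > hcov.py <<'E'
import sys
from h import *
from scipy.spatial.transform import Rotation as R
from scipy import ndimage
s=pickle.load(open(sys.argv[1]+".pkl","rb")); dots=eval(sys.argv[2])
st=get_state(); T=R.from_quat(st["eef_rot"]).as_matrix(); p=st["tool_pos"]
m=np.zeros((420,560),bool); m[140:235,190:378]=1
P=cloud(s,m,True); pt=(P-p)@T
k=abs(pt[:,2]-np.median(pt[:,2]))<.006; P=P[k]
A=np.c_[P[:,:2]-P[:,:2].mean(0),np.ones(len(P))]; n=np.linalg.lstsq(A,P[:,2],rcond=None)[0]
res=P[:,2]-A@n; print("plate tilt world deg",np.degrees(n[:2]).round(2),"rms mm",res.std()*1000,"TCP-top mean z",p[2]-n[2])
c0=P[:,:2].mean(0)
def ztop(xy): return n[2]+n[:2]@(xy-c0)
dep=s["depth"]; H=[]
for u,v in dots:
    w=np.zeros((420,560),bool); w[v-16:v+17,u-16:u+17]=1
    vv,uu=np.nonzero(w&(dep>0)); Q=cloud(s,w,True); f=np.array([q[2]<ztop(q[:2])-.006 for q in Q])
    mm=np.zeros((420,560),bool); mm[vv[f],uu[f]]=1; lab,nn=ndimage.label(mm); sz=ndimage.sum(mm,lab,range(1,nn+1)); l=1+np.argmax(sz)
    cy,cx=ndimage.center_of_mass(lab==l); z=n[2]-.002
    for _ in range(4): X=at_z(s,[(cx,cy)],z,True)[0]; z=ztop(X[:2])-.002
    H.append(X); print("hole px",round(cx,1),round(cy,1),int(sz.max()),X.round(4),"in tool mm",((X-p)@T*1000).round(2))
H=np.array(H); print("dist",np.linalg.norm(H[0]-H[1])*1000)
# left hole=hole1 (-y), right=hole0 (+y)
y=(H[1]-H[0])[:2]; y/=np.linalg.norm(y); x=np.array([y[1],-y[0]])
C=H[:,:2].mean(0)+.048*x; print("cover centre",C.round(4),"yaw",np.degrees(np.arctan2(x[1],x[0])),"tool",p.round(4),"underside z at centre",ztop(C)-.004)
DY=np.radians(-16.66); D=np.array([.5446,.2103])
d=D-C; print("to dome world mm",(d*1000).round(2),"turn world deg",-16.66-np.degrees(np.arctan2(x[1],x[0])),"tool dx,dy",(np.r_[d,0]@T*1000).round(2))
E
python3 hcov.py w15 "[(208,167),(357,167)]"
```

```text
plate tilt world deg [-0.12 -0.07] rms mm 0.6788617283446357 TCP-top mean z 0.014384488697125303
hole px 208.4 167.2 353 [ 0.4866 -0.2107  0.1414] in tool mm [ 46.84 -37.82  16.77]
hole px 355.4 166.9 364 [ 0.5252 -0.1457  0.1413] in tool mm [47.03 37.76 16.53]
dist 75.58490814330436
cover centre [ 0.5472 -0.2027] yaw -30.675068341871462 tool [ 0.5464 -0.2022  0.1577] underside z at centre 0.13928628154429556
to dome world mm [ -2.61 413.  ] turn world deg 14.015068341871462 tool dx,dy [213.81 353.36  -0.62]
```

The cover is level (under 0.15°). It needs turning by +14.0° in the world, then carrying 413 mm along y. It stays at 139 mm underside height, well above everything on the bench.

Emit:
send_rows:
  series:
    - {"dx":0,"dy":0,"dz":0,"turn":-0.035,"grip":0}
    - {"dx":0,"dy":0,"dz":0,"turn":-0.07,"grip":0}
    - {"dx":0,"dy":0,"dz":0,"turn":-0.07,"grip":0}
    - {"dx":0,"dy":0,"dz":0,"turn":-0.05,"grip":0}
    - {"dx":0,"dy":0,"dz":0,"turn":-0.02,"grip":0}
    - {"dx":3,"dy":10,"dz":0,"turn":0,"grip":0}
    - {"dx":6,"dy":20,"dz":0,"turn":0,"grip":0}
    - {"dx":8,"dy":26,"dz":0,"turn":0,"grip":0}
    - {"dx":8,"dy":26,"dz":0,"turn":0,"grip":0}
    - {"dx":8,"dy":26,"dz":0,"turn":0,"grip":0}
    - {"dx":8,"dy":26,"dz":0,"turn":0,"grip":0}
    - {"dx":8,"dy":26,"dz":0,"turn":0,"grip":0}
    - {"dx":8,"dy":26,"dz":0,"turn":0,"grip":0}
    - {"dx":8,"dy":26,"dz":0,"turn":0,"grip":0}
    - {"dx":8,"dy":26,"dz":0,"turn":0,"grip":0}
    - {"dx":8,"dy":26,"dz":0,"turn":0,"grip":0}
    - {"dx":8,"dy":26,"dz":0,"turn":0,"grip":0}
    - {"dx":8,"dy":26,"dz":0,"turn":0,"grip":0}
    - {"dx":8,"dy":26,"dz":0,"turn":0,"grip":0}

```text
clock: 20.3
tool_pos: [0.5446, 0.1577, 0.1579]
eef_rot: [0.146, 0.989, -0.001, -0.003]
contact_force: [0.3, 0.1, -1.8]
opening: 0.126
```

Emit:
send_rows:
  series:
    - {"dx":8,"dy":26,"dz":0,"turn":0,"grip":0}
    - {"dx":5,"dy":18,"dz":0,"turn":0,"grip":0}
    - {"dx":2,"dy":9,"dz":0,"turn":0,"grip":0}
    - {"dx":0,"dy":0,"dz":0,"turn":0,"grip":0}
    - {"dx":0,"dy":0,"dz":0,"turn":0,"grip":0}
    - {"dx":0,"dy":0,"dz":0,"turn":0,"grip":0}

```text
clock: 20.9
tool_pos: [0.5464, 0.2088, 0.1576]
eef_rot: [0.147, 0.989, -0.002, -0.003]
contact_force: [-0.2, -0.0, -3.3]
opening: 0.127
```

```bash
python3 look.py w16;python3 hcov.py w16 "[(208,167),(357,167)]"
```

```text
{'clock': np.float64(20.95), 'tool_pos': array([0.5465, 0.2089, 0.1576]), 'eef_rot': array([ 0.1469,  0.9891, -0.0021, -0.0029]), 'contact_force': array([ 0.8517, -0.3436, -2.1038]), 'opening': np.float64(0.1265)}
plate tilt world deg [-0.09 -0.1 ] rms mm 0.6747141410197721 TCP-top mean z 0.014803405407930514
hole px 208.4 167.2 355 [0.4902 0.1859 0.1409] in tool mm [ 47.08 -38.32  17.14]
hole px 355.2 167.0 355 [0.5119 0.2582 0.1408] in tool mm [47.29 37.17 16.93]
dist 75.48517543431268
cover centre [0.547  0.2082] yaw -16.730805324944477 tool [0.5465 0.2089 0.1576] underside z at centre 0.13880281488793852
to dome world mm [-2.4   2.11] turn world deg 0.07080532494447667 tool dx,dy [2.91 1.32 0.01]
```

View pics/w16.png

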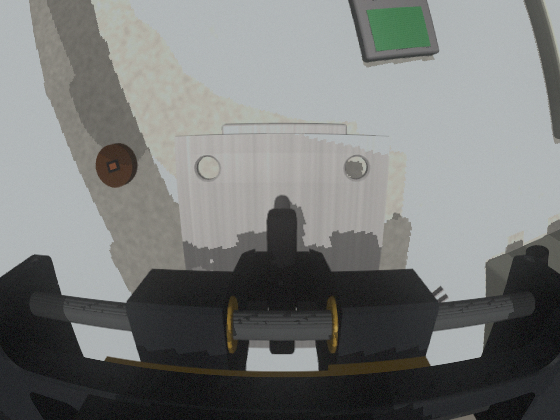

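Emit:
send_rows:
  series:
    - {"dx":1.4,"dy":0.7,"dz":4,"turn":0,"grip":0}
    - {"dx":1.5,"dy":0.6,"dz":10,"turn":0,"grip":0}
    - {"dx":0,"dy":0,"dz":12,"turn":0,"grip":0}
    - {"dx":0,"dy":0,"dz":10,"turn":0,"grip":0}
    - {"dx":0,"dy":0,"dz":6,"turn":0,"grip":0}
    - {"dx":0,"dy":0,"dz":4,"turn":0,"grip":0}
    - {"dx":0,"dy":0,"dz":0,"turn":0,"grip":0}
    - {"dx":0,"dy":0,"dz":0,"turn":0,"grip":0}

```text
clock: 21.75
tool_pos: [0.5438, 0.2129, 0.112]
eef_rot: [0.146, 0.989, -0.001, -0.003]
contact_force: [0.1, -0.5, -2.3]
opening: 0.131
```

```bash
python3 look.py w17;python3 hcov.py w17 "[(208,167),(357,167)]"
python3 - <<'E'
from h import *
for n in ["scene","side"]:
    s=snapshot(n); pickle.dump(s,open(n+"2.pkl","wb"))
    crop(s,(320,160,410,250) if n=="scene" else (170,120,290,210),6,n+"2c.png")
s=pickle.load(open("w17.pkl","rb")); crop(s,(180,120,390,250),3.8,"w17c.png")
E
```

```text
{'clock': np.float64(21.8), 'tool_pos': array([0.5438, 0.2129, 0.1122]), 'eef_rot': array([ 0.1459,  0.9893, -0.0011, -0.0026]), 'contact_force': array([-0.3284, -0.6183, -2.4979]), 'opening': np.float64(0.1261)}
plate tilt world deg [-0.08  0.03] rms mm 0.6865779688641251 TCP-top mean z 0.014935696851328992
hole px 208.3 167.2 351 [0.4875 0.1899 0.0953] in tool mm [ 47.18 -38.27  17.26]
hole px 355.1 167.0 354 [0.5092 0.2622 0.0953] in tool mm [47.32 37.22 17.03]
dist 75.48684704969321
cover centre [0.5443 0.2123] yaw -16.665155406774534 tool [0.5438 0.2129 0.1122] underside z at centre 0.09322649194117712
to dome world mm [ 0.26 -1.97] turn world deg 0.005155406774534299 tool dx,dy [-0.82 -1.82  0.  ]
```

View pics/scene2c.png

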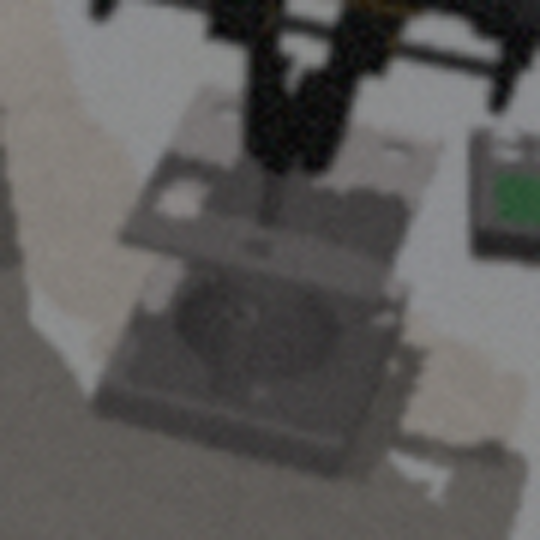

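View pics/side2c.png

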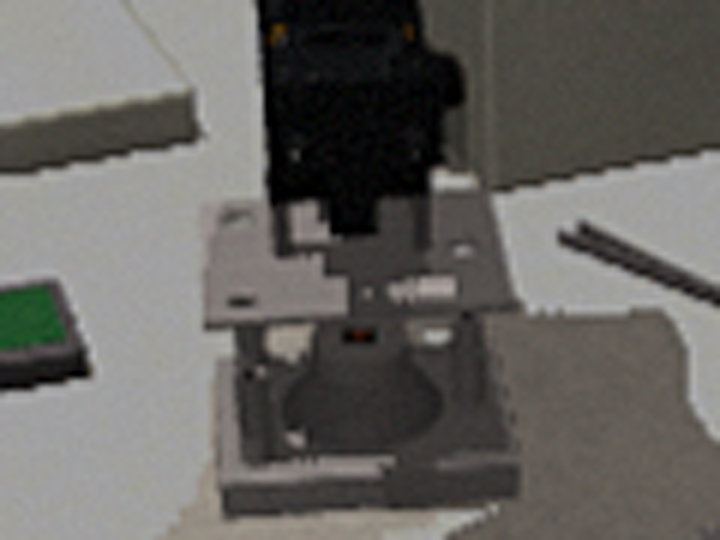

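View pics/w17c.png

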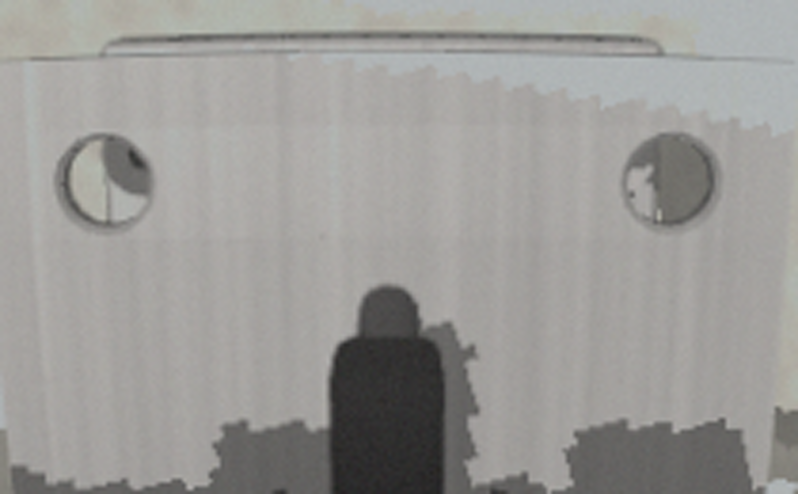

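Emit:
send_rows:
  series:
    - {"dx":-0.8,"dy":-1.8,"dz":2,"turn":0,"grip":0}
    - {"dx":0,"dy":0,"dz":5,"turn":0,"grip":0}
    - {"dx":0,"dy":0,"dz":4,"turn":0,"grip":0}
    - {"dx":0,"dy":0,"dz":0,"turn":0,"grip":0}
    - {"dx":0,"dy":0,"dz":0,"turn":0,"grip":0}
    - {"dx":0,"dy":0,"dz":0,"turn":0,"grip":0}

```text
clock: 22.5
tool_pos: [0.5438, 0.2109, 0.1009]
eef_rot: [0.146, 0.989, -0.001, -0.003]
contact_force: [0.8, 0.5, -3.0]
opening: 0.128
```

```bash
python3 look.py w18;python3 hcov.py w18 "[(208,167),(357,167)]"
python3 - <<'E'
from h import *
s=pickle.load(open("w18.pkl","rb")); crop(s,(180,120,390,250),3.8,"w18c.png")
L=np.array([[-48,38],[-48,-38],[48,0]])/1000
th=np.radians(-16.66);r=np.array([[np.cos(th),-np.sin(th)],[np.sin(th),np.cos(th)]])
q=proj(s,np.c_[L@r.T+[.5446,.2103],[.062]*3],True); print(q,"in crop",(q-[180,120])*3.8)
E
```

```text
{'clock': np.float64(22.55), 'tool_pos': array([0.5438, 0.2109, 0.101 ]), 'eef_rot': array([ 0.1458,  0.9893, -0.0012, -0.0028]), 'contact_force': array([-0.3602, -0.0386, -2.4667]), 'opening': np.float64(0.1263)}
plate tilt world deg [-0.1   0.01] rms mm 0.6854309103797236 TCP-top mean z 0.014798832713063592
hole px 208.3 167.2 356 [0.4876 0.1879 0.0842] in tool mm [ 47.11 -38.2   17.13]
hole px 355.2 167.0 358 [0.5092 0.2602 0.0842] in tool mm [47.28 37.29 16.92]
dist 75.48258502889377
cover centre [0.5444 0.2103] yaw -16.638886484766857 tool [0.5438 0.2109 0.101 ] underside z at centre 0.0821301125294939
to dome world mm [0.2  0.02] turn world deg -0.021113515233142977 tool dx,dy [-0.19  0.08 -0.  ]
[[347.5404407  161.48662003]
 [216.5674222  161.62815993]
 [282.22118821 305.57174973]] in crop [[636.65367465 157.64915612]
 [138.95620436 158.18700773]
 [388.44051519 705.17264898]]
```

View pics/w18c.png

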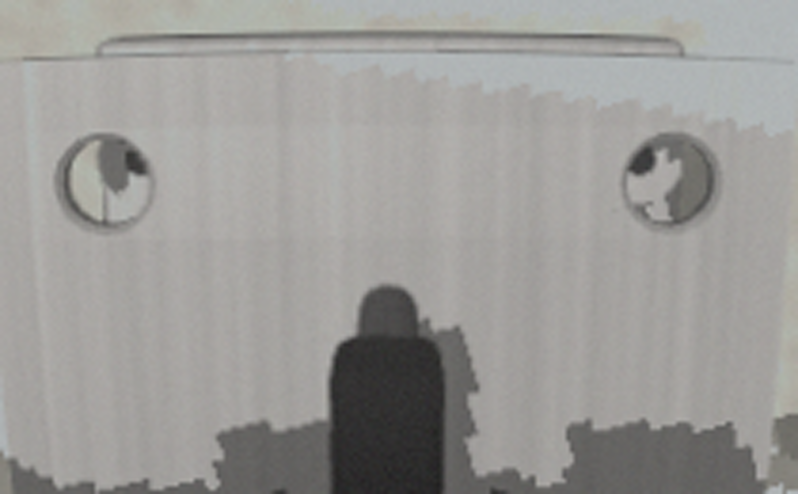

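Both threaded-hole dots show symmetrically through the cover's holes, where I predicted them, and the cover's centre is 0.2 mm off. I lower the last 10 mm, to about 10 mm above the posts.

Emit:
send_rows:
  series:
    - {"dx":0,"dy":0,"dz":3,"turn":0,"grip":0}
    - {"dx":0,"dy":0,"dz":4,"turn":0,"grip":0}
    - {"dx":0,"dy":0,"dz":3,"turn":0,"grip":0}
    - {"dx":0,"dy":0,"dz":0,"turn":0,"grip":0}
    - {"dx":0,"dy":0,"dz":0,"turn":0,"grip":0}
    - {"dx":0,"dy":0,"dz":0,"turn":0,"grip":0}

```text
clock: 23.15
tool_pos: [0.5437, 0.2108, 0.0909]
eef_rot: [0.146, 0.989, -0.001, -0.003]
contact_force: [-0.9, -1.0, -3.1]
opening: 0.128
```

```bash
python3 look.py w19;python3 hcov.py w19 "[(208,167),(357,167)]"
python3 - <<'E'
from h import *
s=pickle.load(open("w19.pkl","rb")); crop(s,(180,120,390,250),3.8,"w19c.png")
L=np.array([[-48,38],[-48,-38],[48,0]])/1000
th=np.radians(-16.66);r=np.array([[np.cos(th),-np.sin(th)],[np.sin(th),np.cos(th)]])
q=proj(s,np.c_[L@r.T+[.5446,.2103],[.062]*3],True); print("in crop",(q-[180,120])*3.8)
for n in ["scene","side"]:
    s=snapshot(n); pickle.dump(s,open(n+"3.pkl","wb"))
    for t in ["square_holder","timer","dish","driver","jar","screw_tray","tweezers"]:
        r=regions_of(s,t)
        if r: print(n,t,round(r[0]["score"],2),np.round(r[0]["extent"]))
    crop(s,(170,120,290,210),6,"side3c.png") if n=="side" else cv2.imwrite("pics/scene3.png",s["img"][:,:,::-1])
E
```

```text
{'clock': np.float64(23.2), 'tool_pos': array([0.5438, 0.2108, 0.091 ]), 'eef_rot': array([ 0.1459,  0.9893, -0.0012, -0.0027]), 'contact_force': array([ 0.0445,  0.8886, -2.7641]), 'opening': np.float64(0.1303)}
plate tilt world deg [-0.06  0.03] rms mm 0.6864387323000565 TCP-top mean z 0.014772161393787439
hole px 208.3 167.2 357 [0.4876 0.1878 0.0742] in tool mm [ 47.13 -38.21  17.13]
hole px 355.2 167.0 358 [0.5092 0.2601 0.0742] in tool mm [47.31 37.29 16.88]
dist 75.50096469766919
cover centre [0.5444 0.2102] yaw -16.63772199724774 tool [0.5438 0.2108 0.091 ] underside z at centre 0.0721704875492964
to dome world mm [0.24 0.11] turn world deg -0.022278002752258885 tool dx,dy [-0.2   0.18 -0.  ]
in crop [[650.47785638 167.09097045]
 [125.95788933 167.66476437]
 [388.85972685 736.88701108]]
scene square_holder 0.71 [278. 233. 310. 247.]
scene timer 0.96 [399. 181. 427. 206.]
scene dish 0.92 [150. 163. 180. 178.]
scene driver 0.98 [300. 248. 315. 301.]
scene jar 0.81 [232. 242. 254. 270.]
scene screw_tray 0.82 [156. 237. 205. 268.]
side square_holder 0.58 [285. 209. 307. 227.]
side timer 0.74 [148. 168. 185. 188.]
side dish 0.81 [251. 362. 303. 416.]
side driver 0.57 [323. 186. 352. 194.]
side jar 0.83 [343. 211. 362. 240.]
side screw_tray 0.85 [364. 248. 423. 293.]
side tweezers 0.71 [266. 156. 299. 176.]
```

View pics/w19c.png

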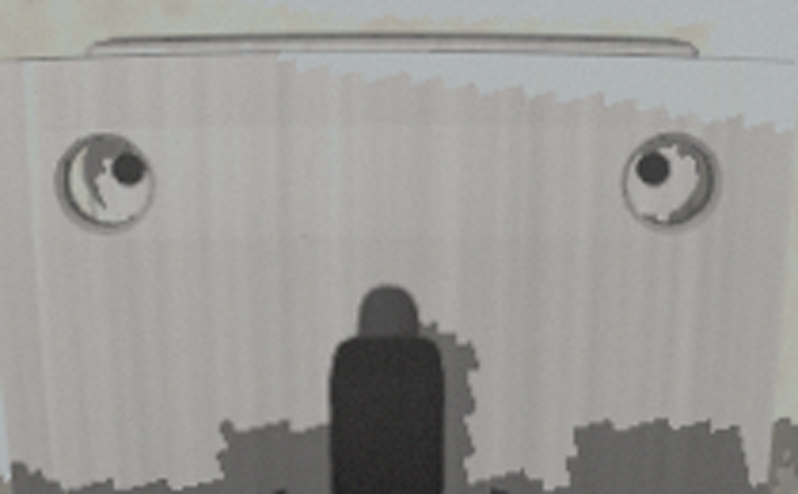

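View pics/side3c.png

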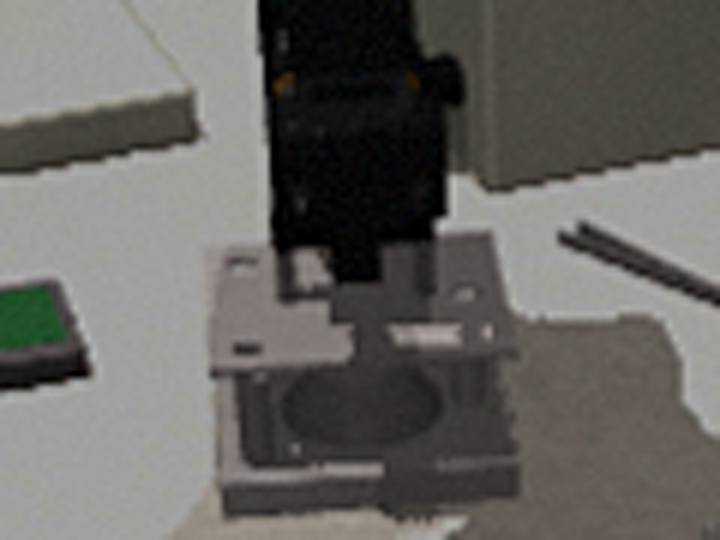

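Dots measured at crop (128,168) and (653,168), against the predicted (126,168) and (650,167), so the fit is under 0.5 mm. Last, I check the carrier under the cover.

Run:
```python
from h import *
s=pickle.load(open("scene3.pkl","rb")); crop(s,(320,160,410,250),6,"scene3c.png")
s=pickle.load(open("side3.pkl","rb"))
for n in ["scene","side"]:
    s=pickle.load(open(n+"3.pkl","rb")); b=cloud(s,s["depth"]>0); b=b[(np.hypot(b[:,0]-.5446,b[:,1]-.2103)<.024)&(b[:,2]>.047)&(b[:,2]<.066)]; print(n,len(b),b.mean(0) if len(b) else "", b[:,2].max() if len(b) else "")
```

```text
scene 4 [0.56242958 0.20221265 0.05506068] 0.0570680004910909
side 22 [0.53745572 0.19238401 0.05022005] 0.05337026323307971
```

View pics/scene3c.png

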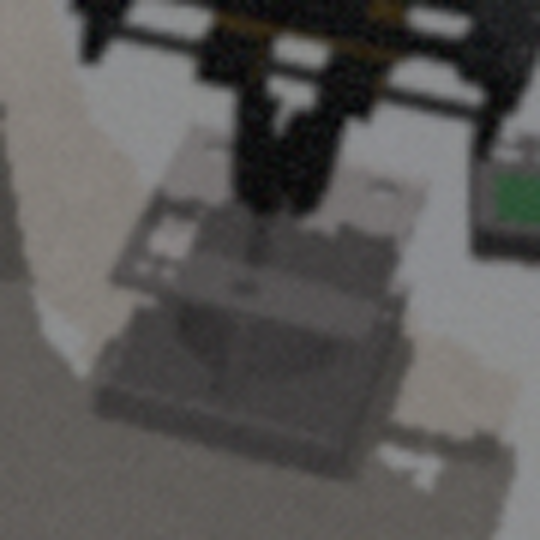

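The few visible points of the carrier's rim lie at z ≈ 50–57 mm at the dome, so it is still in place, and the cover hovers clear of it. I hand the job in.

```bash
python3 -c "
from plant import *
print(finish_job())"
```

```text
the job is handed in; nothing more can be done
None
```

I set the carrier on the dome and let go of it. The job was handed in at about 23 s with the cover still held over the stage's three posts.

- **Carrier:** on release it was about 0.2 mm from the dome's middle and about 0.4° from level. A later look from above still had it centred within 0.5 mm, with its top at 56 mm.
- **Cover:** the plate is level within about 0.1°, with its underside at 72 mm, about 10 mm above the posts. Its centre is about 0.3 mm off and its turn 0.02° off. Two of the threaded-hole dots show through their cover holes within about 0.5 mm of where I predicted.
- **Bystanders:** in the last pictures the networks found all seven where they started, within detection noise. The scene camera missed the tweezers at the end and the side camera saw only part of the driver, but the other camera showed each in place.

**Less certain:**
- The third hole (hole 2) was hidden by the gripper, so its position follows from the other two and the plate's pattern.
- Under the cover only a few points of the carrier's rim were visible at the end. They fit it still being on the dome, but they do not measure its lean.
- The measured spacing of the two visible cover holes was 75.5 mm, against the true 76 mm.

**Refused or stopped moves:** the first move call was refused for missing keys. The arm also stopped at a joint limit 14 mm above the bench over the carrier, but reached the grasp height when I sent it further down.

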